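# Close up the gear case and clear away the spare spacers

## Robot

A 6-joint arm with a two-finger parallel gripper is mounted at the origin on the work surface. World frame = base frame: x ahead of the robot, y to its left, z up, the work surface at z = 0. Lengths are in m, angles in rad, forces in N, time in s.
With the tool pointing down it reaches from about 0.35 to 0.85 m from the base axis. Payload 8.1 kg.
Tool frame: the origin (TCP) lies between the finger pads; the fingertips stand 25 mm ahead of it and the grasp point (between the pads) lies 6 mm ahead of it (robot.tip_extent is the distance from the TCP to the fingertips, in m); z points along the fingers, y is the direction in which the jaws open and shut (so a half turn about z gives the same grasp; the last joint's range is limited). The gripper opens to 93 mm and grips with 3 to 60 N. Pads are 15 mm wide; open, the fingers measure 128 mm over their backs; the gripper's body (75 mm by 188 mm) begins 65 mm behind the grasp point.
Start: joints at [-1.272, 0.13, 1.488, -0, 1.523, -0.085], TCP at [0.225, -0.556, 0.244] pointing down, gripper open.
Joint ranges: [-2.96, 2.96], [-0.89, 2.26], [0.02, 2.5], [-1.34, 4.48], [0, 2.73], [-2.66, 2.66]. Speed limits (rad/s): [2.39, 2.39, 2.79, 3.14, 3.14, 3.14].

## Interface

Orientations are given as a rotation vector (axis times angle).
In Python, from plant import robot gives the robot as it stands.
- The arm moves only by the tool drive_tool, never from a script. Its argument "increments" is a list of rows, each a list of 7 numbers: the closure, from 0 (fully open) to 1 (shut), then the shift along the world's x, y, z in units of 25 mm (1.0 is 25 mm), then the turn, a rotation vector about the world's x, y, z in rad. In form: [[gripper, dx, dy, dz, rx, ry, rz], ...]. A call has 1 to 20 rows; each row is the pose to reach, as a shift and turn from the pose commanded when the call began; what a row does not reach only later rows make up. A row lasts 1/12 s, in which the tool goes at most 41.7 mm and 7.16 degrees, less where a joint would pass 70% of its speed; a pose out of reach is approached as far as the arm can. A call with a gripper value outside its range is refused whole. The fingers move at their own pace and stop on an object; "squeeze" is the grip in N (left out, the last holds). Time passes only in rows, so rows that repeat a pose let the fingers close. It gives the time, the measured TCP pose, the force and the opening at its end, in the units of the state.
- robot.read_state(): the state, without advancing time (a new reading comes with each control period).
- robot.read_camera(name): name is "side" or "top" or "wrist"; returns a dict with "image" (480x640x3 uint8, red, green, blue), "fx", "fy", "cx", "cy" (pixels), "dist" ([k1, k2, p1, p2, k3] as OpenCV has them; the pictures are not rectified), "T" (4x4, takes a point from camera to world coordinates); the wrist camera has in their place "mount" (4x4, takes a point from camera to tool coordinates, whose origin is the TCP and whose axes are the flange's). Camera axes: x right, y down, z forward; pixel columns grow to the right and rows downward; lengths in m; the calibration is good to about 2 mm. A picture is of the moment at which its call begins: read the wrist's pose just before it. There is no depth.
- robot.close_job(): hands the job in, once; it reports no verdict.
The state is a dict: "t": time; "q": joint angles; "dq": joint speeds; "joint_torque": joint torques, N m; "tool_pos": TCP position; "orientation": TCP orientation; "force": force on the tool from outside, world axes, zero at the start; "wrist_torque": the same for the moment, N m; "opening": finger opening in m.
Only numpy, scipy, OpenCV 4.12 (cv2) and the standard library are available. Lean on these libraries where they do the work, as an engineer would, in place of code of your own. Each camera call takes 0.05 s, during which the arm holds its last target.

## Task

Fit the one spacer sleeve whose top comes just level with the case's rim (neither the short nor the tall ones) over the shaft inside the gear case, then lower the cover gently over the two dowels until it sits flush on the rim, and only then swing the yellow clamp right across it. Put every spare sleeve in the blue tray, before or after, and leave the other things on the bench as they are.

Things in the scene. Friction and masses are not known exactly. Their poses are not given: they have to be found in the camera images.
- case: open-topped aluminium gear case 160 x 120 mm, fixed in a red fixture (base plate 190 mm along x, -100 to +75 mm along y, 12 mm thick). Origin on the bench under the case's centre; x along its long side, z up. Rim (joint face) 72 mm above the origin, walls 8 mm, opening 144 x 104 mm, with a 26 mm round boss as high as the rim in the two corners that carry the dowels
- shaft_foot (a point): centre of the case's inside deck (x = y = 0 of the case, 30 mm above its origin, 42 mm below the rim), from which a steel shaft stub stands up, 22 mm in diameter, 36 mm high, its last 6 mm tapered; a sleeve sits over it on the deck
- pin_a (a point): tip of one locating dowel: 14 mm in diameter, tapered in its last 7 mm, standing 20 mm above the rim, at x +58, y +38 mm in the case's frame
- pin_b (a point): tip of the other locating dowel, the same, at x -58, y -38 mm in the case's frame
- cover: aluminium cover plate 160 x 120 x 10 mm, about 0.5 kg, lying handle up. Origin at the centre of its underside, x along its long side, z up. Two 17 mm holes at (x +58, y +38) and (x -58, y -38) mm take the dowels (turned half round it fits as well). Black bridge handle over its centre: a bar 64 mm long along x, 14 mm wide, 14 mm high, its middle 47 mm above the origin
- clamp (a joint): yellow swing clamp on a post beside the case, rad, counter-clockwise from above as it grows; stays where it is left (1 to 2 N at the knob moves it). 0 = parked, arm 30 degrees outward from the case's +x; 2.09 = straight across the rim (case's +y); stop at 2.25. Arm 18 mm wide, 61 mm from pivot to end, from 86 to 96 mm above the bench: 4 mm clear over a cover that is flush
- clamp_pivot (a point): pivot axis of the swing clamp, at the arm's underside: x +50, y -85 mm in the case's frame, 86 mm above the bench
- clamp_knob (a point): top centre of the upright black knob on the clamp arm: 18 mm in diameter, 34 mm high (from 96 to 130 mm above the bench), 52 mm from the pivot; push it or pinch it from above
- sleeve_mid: plain steel spacer sleeve (tube) standing upright on the bench: outside diameter 56 mm, bore 30 mm, 40 mm tall; origin at the centre of its underside, z up its bore. The right one: on the deck it comes to just (2 mm) below the rim.
- sleeve_short_a: plain steel spacer sleeve (tube) standing upright on the bench: outside diameter 56 mm, bore 30 mm, 27 mm tall; origin at the centre of its underside, z up its bore. Wrong height for this case: a spare. May be absent.
- sleeve_short_b: plain steel spacer sleeve (tube) standing upright on the bench: outside diameter 56 mm, bore 30 mm, 27 mm tall; origin at the centre of its underside, z up its bore. Wrong height for this case: a spare. May be absent.
- sleeve_tall_a: plain steel spacer sleeve (tube) standing upright on the bench: outside diameter 56 mm, bore 30 mm, 56 mm tall; origin at the centre of its underside, z up its bore. Wrong height for this case: a spare. May be absent.
- sleeve_tall_b: plain steel spacer sleeve (tube) standing upright on the bench: outside diameter 56 mm, bore 30 mm, 56 mm tall; origin at the centre of its underside, z up its bore. Wrong height for this case: a spare. May be absent.
- tray: blue open spares tray fixed to the bench, outside 150 mm along its x, 200 mm along its y, 32 mm high, walls and floor 5 mm; origin at the centre of its underside
- oil_bottle: black oil bottle, 64 mm across, 190 mm tall, beyond the case. Bystander: leave it where it stands.
- spray_can: blue spray can, 60 mm across, 170 mm tall, beyond the case. Bystander: leave it where it stands.
- grease_jar: amber glass jar, 70 mm across, 75 mm tall, at the right near the robot. Bystander: leave it where it stands.
- screwdriver: yellow-handled screwdriver lying flat beyond the tray, about 200 mm long. Bystander: leave it where it stands.
- hammer: hammer with a wooden handle lying flat at the far right, about 260 mm long. Bystander: leave it where it stands.
Not all that is in view belongs to the job. What is shaped like the sleeve_short_b but black is not meant.

How it is judged:
By the outcome, as a careful person would: the job done as asked, in the order asked, and still so for the second after the job is handed in, with the robot touching nothing.
Of sleeve_short_a, sleeve_short_b, sleeve_tall_a, sleeve_tall_b only 2 to 4 are there at a start; the rules pass over those that are not, and their reading is None.
At some moment in a run one of sleeve_mid, sleeve_short_a, sleeve_short_b, sleeve_tall_a, sleeve_tall_b, cover may be knocked a few centimetres aside while the robot is not near it.
It also fails if it takes over 210 s, if anything falls off the work surface, if the arm or the gripper's body presses on something with over 40 N, if the wrist force passes 120 N, or if a joint passes its speed limit or range.

## Working session

There is one attempt and no reset: what is moved stays moved. The work goes in short steps, Python scripts to look and compute and a tool call to move; the robot and the scene stay as the last step left them, time stands still between calls to the robot, and variables do not carry over. Pictures are saved under pics/ and viewed, and the job is handed in when it is done.

Besides the shell and the picture viewer there is one more tool, called after "Emit:" as name(argument=value, ...), one argument or row to a line, values as JSON. drive_tool: Moves the arm, as the interface text tells. Its arguments: {"type":"object","properties":{"increments":{"type":"array"},"squeeze":{"type":"number"}},"required":["increments"]}

```bash
ls; mkdir -p pics
python3 - <<'E'
from plant import robot
import cv2,numpy as np
s=robot.read_state();print({k:np.round(v,3) for k,v in s.items()})
for n in ["top","side","wrist"]:
    c=robot.read_camera(n);cv2.imwrite(f"pics/{n}0.png",c["image"][:,:,::-1])
    print(n,{k:np.round(v,4).tolist() for k,v in c.items() if k!="image"})
E
```

```text
pics
{'t': np.float64(0.0), 'q': array([-1.272,  0.131,  1.489, -0.   ,  1.523, -0.085]), 'dq': array([ 0.   , -0.   ,  0.   ,  0.   , -0.001, -0.001]), 'joint_torque': array([-2.0000e-03, -5.5986e+01, -4.9175e+01,  7.7000e-02,  3.6000e-02,
       -0.0000e+00]), 'tool_pos': array([ 0.225, -0.556,  0.243]), 'orientation': array([-3.082, -0.599,  0.   ]), 'force': array([-0.486,  0.022,  0.426]), 'wrist_torque': array([ 0.028, -0.011, -0.043]), 'opening': np.float64(0.093)}
top {'fx': 448.2398, 'fy': 448.2398, 'cx': 320.7091, 'cy': 243.1814, 'dist': [0.0009, 0.0, 0.0, 0.0, 0.0], 'T': [[-0.0273, -0.9726, 0.2311, 0.308], [-0.9996, 0.0268, -0.0053, -0.1035], [-0.001, -0.2311, -0.9729, 1.0927], [0.0, 0.0, 0.0, 1.0]]}
side {'fx': 588.3864, 'fy': 588.3864, 'cx': 324.8421, 'cy': 240.3956, 'dist': [-0.1152, 0.0, 0.0, 0.0, 0.0], 'T': [[0.7197, -0.3937, 0.5718, -0.2624], [-0.6942, -0.3977, 0.5999, -0.975], [-0.0088, -0.8288, -0.5595, 0.9124], [0.0, 0.0, 0.0, 1.0]]}
wrist {'fx': 353.2593, 'fy': 353.2593, 'cx': 322.6069, 'cy': 243.96, 'dist': [-0.0508, 0.0, 0.0, 0.0, 0.0], 'mount': [[-0.0002, -0.9604, -0.2788, 0.0773], [1.0, -0.0003, 0.0006, -0.0009], [-0.0007, -0.2788, 0.9604, -0.1411], [0.0, 0.0, 0.0, 1.0]]}
```

View pics/top0.png

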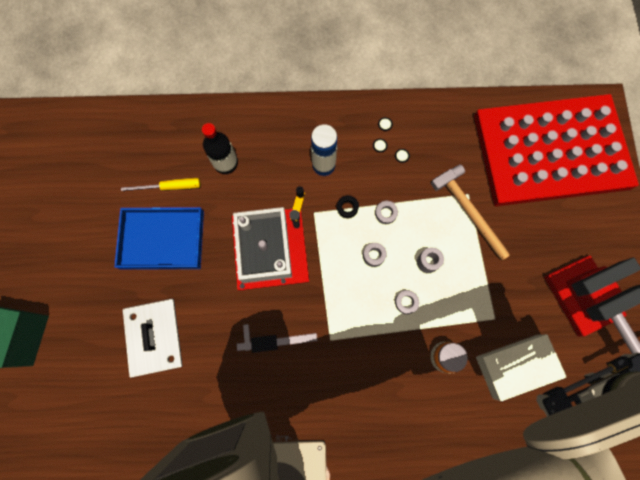

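View pics/side0.png

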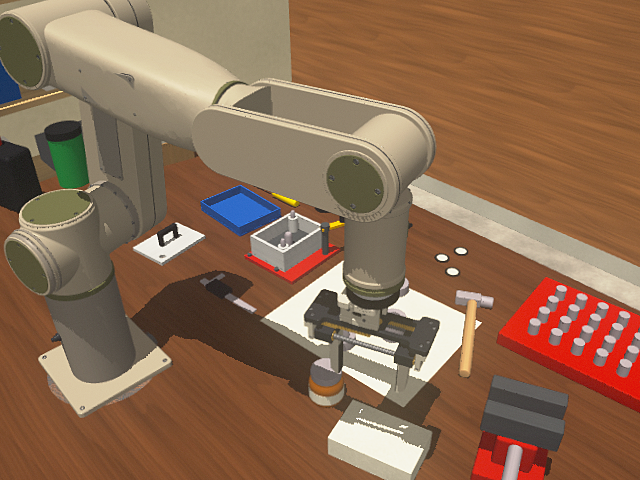

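View pics/wrist0.png

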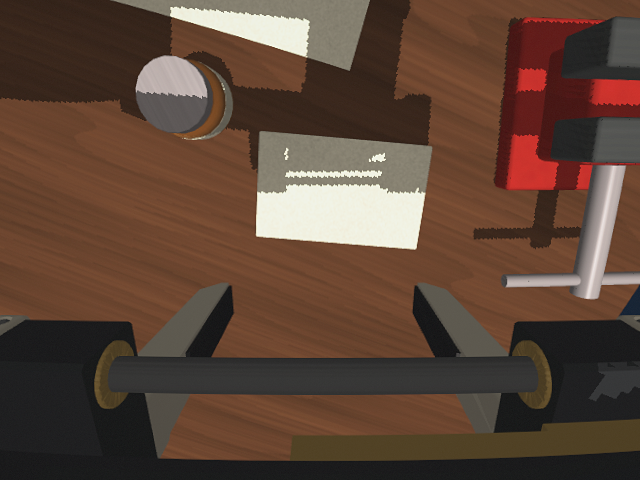

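Run:
```python
import cv2
im=cv2.imread("pics/top0.png")
cv2.imwrite("pics/top0a.png",cv2.resize(im[190:320,310:500],None,fx=4,fy=4,interpolation=cv2.INTER_CUBIC))
cv2.imwrite("pics/top0b.png",cv2.resize(im[180:300,220:315],None,fx=5,fy=5,interpolation=cv2.INTER_CUBIC)[:600])
cv2.imwrite("pics/top0c.png",cv2.resize(im[290:390,110:200],None,fx=6,fy=6,interpolation=cv2.INTER_CUBIC)[:600])
```

```text
(no output)
```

View pics/top0a.png

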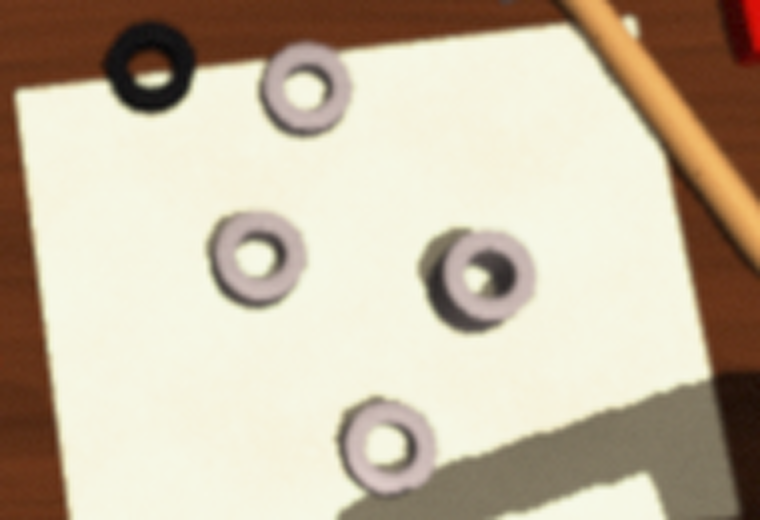

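View pics/top0b.png

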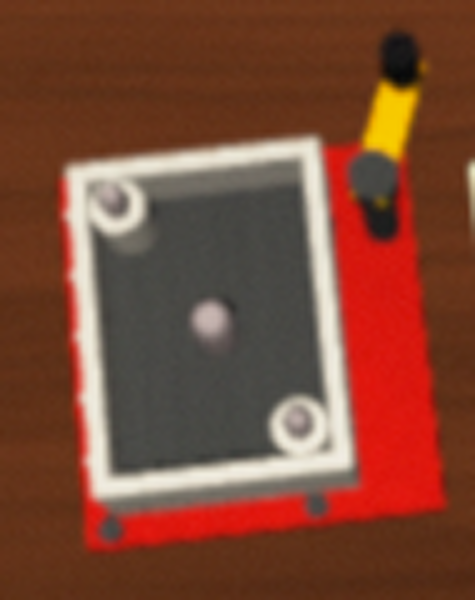

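View pics/top0c.png

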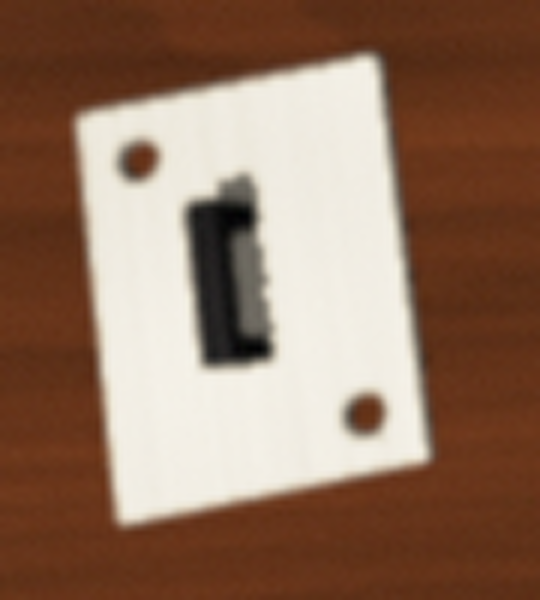

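```bash
cat > h.py <<'E'
import numpy as np,cv2
from scipy.spatial.transform import Rotation as R
from plant import robot
def toolT(s=None):
    s=s or robot.read_state();T=np.eye(4);T[:3,:3]=R.from_rotvec(s["orientation"]).as_matrix();T[:3,3]=s["tool_pos"];return T
def grab(n,fn=None):
    Tt=toolT();c=robot.read_camera(n)
    if n=="wrist": c["T"]=Tt@c["mount"]
    if fn: cv2.imwrite("pics/"+fn,c["image"][:,:,::-1])
    c["K"]=np.array([[c["fx"],0,c["cx"]],[0,c["fy"],c["cy"]],[0,0,1.]])
    return c
def ray(c,uv):
    p=cv2.undistortPoints(np.array(uv,float).reshape(-1,1,2),c["K"],np.array(c["dist"],float)).reshape(-1,2)
    d=np.c_[p,np.ones(len(p))]@c["T"][:3,:3].T
    return c["T"][:3,3],d/np.linalg.norm(d,axis=1)[:,None]
def onz(c,uv,z):
    o,d=ray(c,uv);return o+d*((z-o[2])/d[:,2])[:,None]
def proj(c,P):
    Ti=np.linalg.inv(c["T"]);p=np.atleast_2d(P)@Ti[:3,:3].T+Ti[:3,3]
    return cv2.projectPoints(p,np.zeros(3),np.zeros(3),c["K"],np.array(c["dist"],float))[0].reshape(-1,2)
def tri(c1,u1,c2,u2):
    o1,d1=ray(c1,[u1]);o2,d2=ray(c2,[u2]);A=np.zeros((3,3));b=np.zeros(3)
    for o,d in((o1,d1[0]),(o2,d2[0])):
        M=np.eye(3)-np.outer(d,d);A+=M;b+=M@o
    x=np.linalg.solve(A,b);return x,np.linalg.norm((np.eye(3)-np.outer(d1[0],d1[0]))@(x-o1))*2
def pose():
    s=robot.read_state();T=toolT(s);print("t",round(float(s["t"]),2),"tcp",np.round(s["tool_pos"],4),"yaw(y)",round(float(np.arctan2(T[1,1],T[0,1])),4),"z",np.round(T[:3,2],3),"F",np.round(s["force"],1),"op",round(float(s["opening"]),4),"q",np.round(s["q"],2))
E
python3 - <<'E'
from h import *
c=grab("top");pose()
for u in [(386.5,212.3),(374.3,254.5),(431.8,259),(406.8,301.5),(347.5,207)]: print(u,onz(c,[u],.04).round(3))
print("case",onz(c,[(262,243.5)],.066).round(3),"rim corners",onz(c,[(234,213),(284,208),(291,276),(240,280)],.072).round(3))
print("pins",onz(c,[(242.5,219.5),(279.5,264)],.092).round(3))
print("cover",onz(c,[(122.7,309),(173,299),(182,367),(130,377.5)],.01).round(3))
print("holes",onz(c,[(133,316.5),(170.8,358.7)],.01).round(3))
print("tray",onz(c,[(118,207),(203,207),(201,268),(115,268)],.032).round(3))
E
```

```text
t 0.2 tcp [ 0.2246 -0.556   0.243 ] yaw(y) -1.187 z [-0.     0.001 -1.   ] F [ 0.3  0.3 -0.3] op 0.0929 q [-1.27  0.13  1.49 -0.    1.52 -0.09]
(386.5, 212.3) [[ 0.631 -0.273  0.04 ]]
(374.3, 254.5) [[ 0.527 -0.237  0.04 ]]
(431.8, 259) [[ 0.512 -0.374  0.04 ]]
(406.8, 301.5) [[ 0.412 -0.307  0.04 ]]
(347.5, 207) [[ 0.648 -0.178  0.04 ]]
case [[0.555 0.029 0.066]] rim corners [[ 0.63   0.095  0.072]
 [ 0.639 -0.024  0.072]
 [ 0.475 -0.039  0.072]
 [ 0.469  0.079  0.072]]
pins [[ 0.607  0.071  0.092]
 [ 0.5   -0.014  0.092]]
cover [[0.416 0.37  0.01 ]
 [0.437 0.251 0.01 ]
 [0.278 0.222 0.01 ]
 [0.257 0.341 0.01 ]]
holes [[0.397 0.344 0.01 ]
 [0.297 0.249 0.01 ]]
tray [[0.666 0.391 0.032]
 [0.66  0.18  0.032]
 [0.507 0.18  0.032]
 [0.512 0.386 0.032]]
```

Emit:
drive_tool(
  increments=[
    [0,5.4,10.2,1.9,0,0,-0.384],
    [0,5.4,10.2,1.9,0,0,-0.384],
    [0,5.4,10.2,1.9,0,0,-0.384],
    [0,5.4,10.2,1.9,0,0,-0.384],
    [0,5.4,10.2,1.9,0,0,-0.384],
    [0,5.4,10.2,1.9,0,0,-0.384],
    [0,5.4,10.2,1.9,0,0,-0.384],
    [0,5.4,10.2,1.9,0,0,-0.384],
    [0,5.4,10.2,1.9,0,0,-0.384],
    [0,5.4,10.2,1.9,0,0,-0.384],
    [0,5.4,10.2,1.9,0,0,-0.384],
    [0,5.4,10.2,1.9,0,0,-0.384],
  ],
)

```text
t: 1.2
tool_pos: [0.3588, -0.3024, 0.2905]
orientation: [-3.141, 0.004, 0.001]
force: [-0.6, -0.2, 0.2]
opening: 0.0925
```

Run:
```python
from h import *
pose();c=grab("wrist","w1.png");grab("top","top1.png")
```

```text
t 1.2 tcp [ 0.3588 -0.3024  0.2905] yaw(y) -1.5731 z [-0.001  0.001 -1.   ] F [-0.6 -0.2  0.2] op 0.0925 q [-0.81 -0.24  1.76 -0.    1.62  0.76]
```

View pics/w1.png

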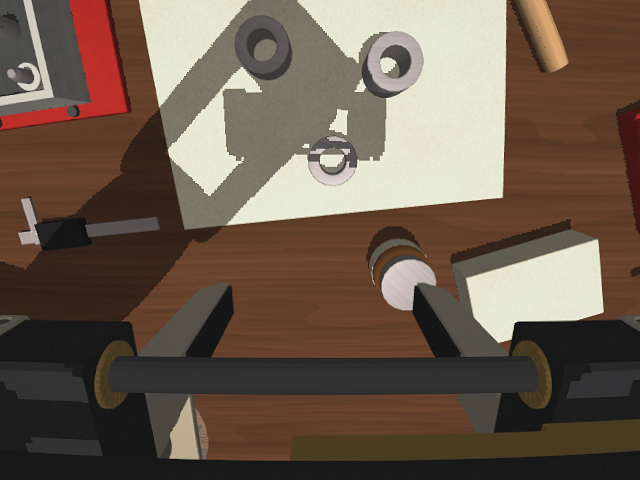

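Run:
```python
import cv2
im=cv2.imread("pics/w1.png")
cv2.imwrite("pics/w1a.png",cv2.resize(im[0:200,225:435],None,fx=3.5,fy=3,interpolation=cv2.INTER_CUBIC))
```

```text
(no output)
```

View pics/w1a.png

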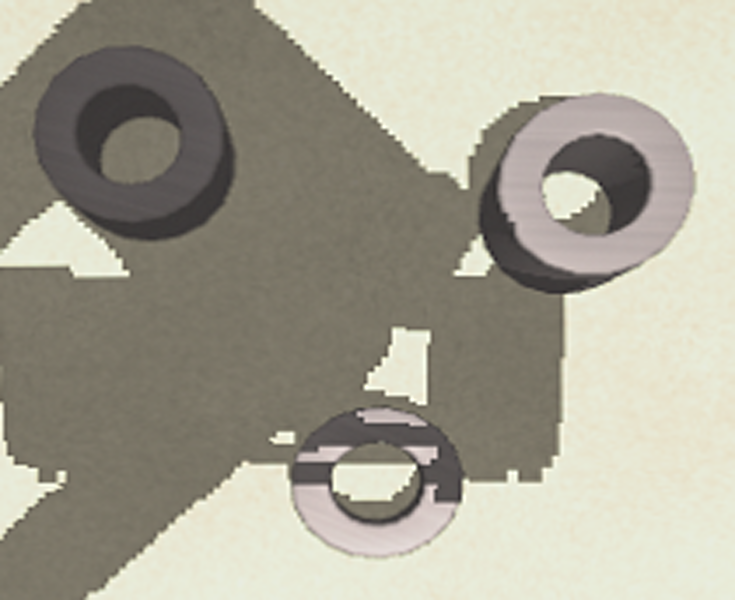

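Emit:
drive_tool(
  increments=[
    [0,4,0.6,0,0,0,0],
    [0,4,0.6,0,0,0,0],
    [0,4,0.6,0,0,0,0],
    [0,4,0.6,0,0,0,0],
    [0,4,0.6,0,0,0,0],
    [0,4,0.6,0,0,0,0],
  ],
)

```text
t: 1.8
tool_pos: [0.4589, -0.2869, 0.2907]
orientation: [-3.141, 0.002, 0.002]
force: [0.2, 0.5, -0.5]
opening: 0.0931
```

Run:
```python
from h import *
pose();c=grab("wrist","w2.png")
import pickle;pickle.dump(c,open("w2.pkl","wb"))
```

```text
t 1.8 tcp [ 0.4589 -0.2869  0.2907] yaw(y) -1.5718 z [-0.001  0.    -1.   ] F [ 0.2  0.5 -0.5] op 0.0931 q [-0.65 -0.04  1.58 -0.    1.6   0.92]
```

View pics/w2.png

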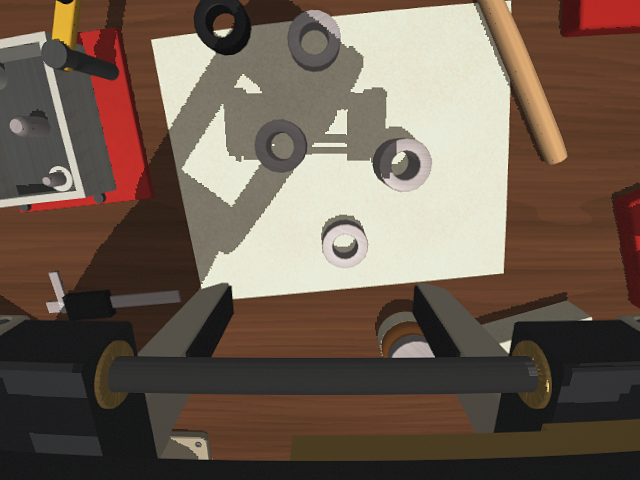

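Run:
```python
import cv2
im=cv2.imread("pics/w2.png")
cv2.imwrite("pics/w2a.png",cv2.resize(im[0:200,245:445],None,fx=3,fy=3,interpolation=cv2.INTER_CUBIC))
```

```text
(no output)
```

View pics/w2a.png

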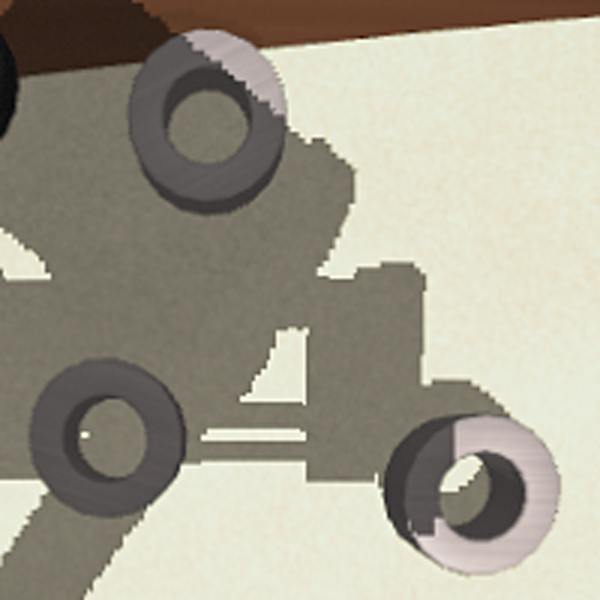

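Run:
```python
from h import *
import pickle
w2=pickle.load(open("w2.pkl","rb"))
top=grab("top")
w1=dict(w2);T=w2["T"].copy();T[:3,3]+=np.array([.3588-.4589,-.3024+.2869,-.0002]);w1["T"]=T
P={"left":((261.6,44.5),(280.7,145.3),(374.3,254.5)),"right":((395.3,61.5),(406.2,165),(432.1,258.8)),"near":((332.3,160.5),(344.5,244),(406.8,301.5))}
for k,(a,b,t) in P.items(): print(k,*tri(w1,a,w2,b),"top-w2",*tri(top,t,w2,b),"top-w1",*tri(top,t,w1,a))
print("far",tri(top,(386.5,212.3),w2,(314,38.3)))
```

```text
left [ 0.53209186 -0.24043556  0.03658604] 0.0010271399567976579 top-w2 [ 0.53153331 -0.23928035  0.01844021] 0.0012531139018089968 top-w1 [ 0.53119889 -0.2386286   0.02970667] 0.004890777702061032
right [ 0.51232035 -0.37351931  0.05466298] 0.0008643383737473617 top-w2 [ 0.51175717 -0.37543611  0.04231331] 0.0027185756891882026 top-w1 [ 0.51581847 -0.3775999   0.02950136] 0.002979250605980469
near [ 0.41478515 -0.31295819  0.0157641 ] 9.667802870486585e-05 top-w2 [ 0.41456624 -0.31246636  0.01416548] 0.0013539053698752464 top-w1 [ 0.4148185  -0.31277452  0.01060872] 0.0008139927163814098
far (array([ 0.64330096, -0.27753667,  0.00735493]), np.float64(0.003655312382006721))
```

Run:
```python
from h import *
c=grab("side","side2.png");im=cv2.imread("pics/side2.png")
cv2.imwrite("pics/side2a.png",cv2.resize(im[220:400,230:500],None,fx=2.9,fy=2.9,interpolation=cv2.INTER_CUBIC))
```

```text
(no output)
```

View pics/side2a.png

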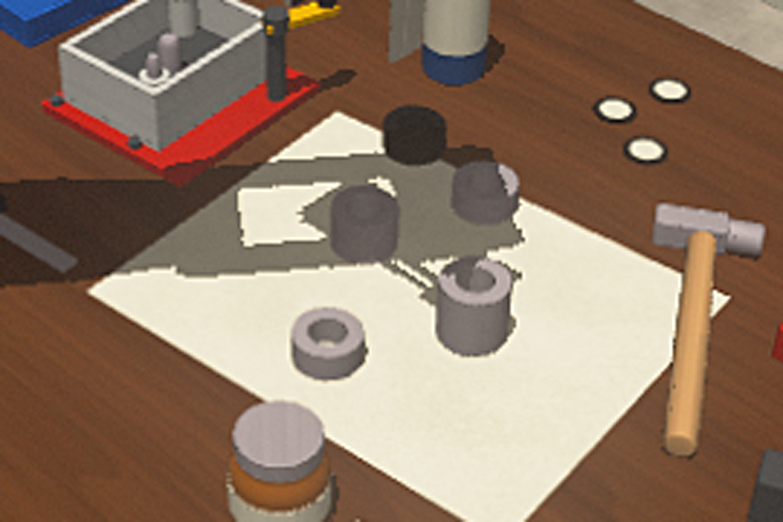

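Run:
```python
from h import *
import pickle
w2=pickle.load(open("w2.pkl","rb"))
top=grab("top");side=grab("side")
w1=dict(w2);T=w2["T"].copy();T[:3,3]+=np.array([.3588-.4589,-.3024+.2869,-.0002]);w1["T"]=T
P={"left":(.04,(261.6,44.5),(280.7,145.3),(374.3,254.5)),"right":(.056,(395.3,61.5),(406.2,165),(432.1,258.8)),"near":(.027,(332.3,160.5),(344.5,244),(406.8,301.5)),"far":(.027,None,(314,38.3),(386.5,212.3))}
for k,(z,a,b,t) in P.items(): print(k,onz(w1,[a],z).round(4) if a else "",onz(w2,[b],z).round(4),onz(top,[t],z).round(4))
S={"left":(364,206),"right":(474,280),"near":(328,330),"far":(485.5,181)}
for k,u in S.items(): print(k,onz(side,[(230+u[0]/2.9,220+u[1]/2.9)],P[k][0]).round(4))
```

```text
left [[ 0.5312 -0.2405  0.04  ]] [[ 0.5322 -0.2413  0.04  ]] [[ 0.5266 -0.237   0.04  ]]
right [[ 0.512  -0.3728  0.056 ]] [[ 0.5125 -0.3736  0.056 ]] [[ 0.5092 -0.3705  0.056 ]]
near [[ 0.4154 -0.3126  0.027 ]] [[ 0.4181 -0.3123  0.027 ]] [[ 0.4135 -0.3093  0.027 ]]
far  [[ 0.6401 -0.2775  0.027 ]] [[ 0.6354 -0.2748  0.027 ]]
left [[ 0.5328 -0.2435  0.04  ]]
right [[ 0.5129 -0.3764  0.056 ]]
near [[ 0.418  -0.3158  0.027 ]]
far [[ 0.6412 -0.2814  0.027 ]]
```

Emit:
drive_tool(
  increments=[
    [0,2.9,1.84,-6,0,0,1.572],
    [0,2.9,1.84,-6,0,0,1.572],
    [0,2.9,1.84,-6,0,0,1.572],
    [0,2.9,1.84,-6,0,0,1.572],
    [0,2.9,1.84,-6,0,0,1.572],
    [0,2.9,1.84,-6,0,0,1.572],
    [0,2.9,1.84,-6,0,0,1.572],
    [0,2.9,1.84,-6,0,0,1.572],
    [0,2.9,1.84,-6,0,0,1.572],
    [0,2.9,1.84,-6,0,0,1.572],
    [0,2.9,1.84,-6,0,0,1.572],
    [0,2.9,1.84,-6,0,0,1.572],
    [0,2.9,1.84,-6,0,0,1.572],
    [0,2.9,1.84,-6,0,0,1.572],
    [0,2.9,1.84,-6,0,0,1.572],
  ],
)

```text
t: 3.3
tool_pos: [0.532, -0.2406, 0.1414]
orientation: [2.224, 2.219, 0.0]
force: [-0.5, -0.6, -0.3]
opening: 0.093
```

Run:
```python
from h import *
pose();c=grab("wrist","w3.png")
P=[(.5315,-.241,.04)]
print(proj(c,P))
T=toolT();print("grasp proj",proj(c,[T[:3,3]+T[:3,2]*.006]))
```

```text
t 3.3 tcp [ 0.532  -0.2406  0.1414] yaw(y) -0.0021 z [ 0. -0. -1.] F [-0.5 -0.6 -0.3] op 0.093 q [-0.51  0.16  1.65 -0.    1.34 -0.51]
[[322.80176329 254.88348021]]
grasp proj [[324.457266   317.76956911]]
```

View pics/w3.png

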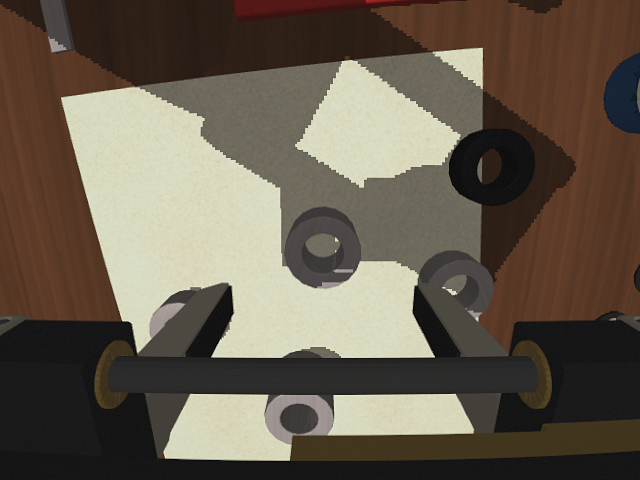

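Run:
```python
import cv2
im=cv2.imread("pics/w3.png")
cv2.imwrite("pics/w3a.png",cv2.resize(im[190:310,260:400],None,fx=5,fy=5,interpolation=cv2.INTER_CUBIC))
```

```text
(no output)
```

View pics/w3a.png

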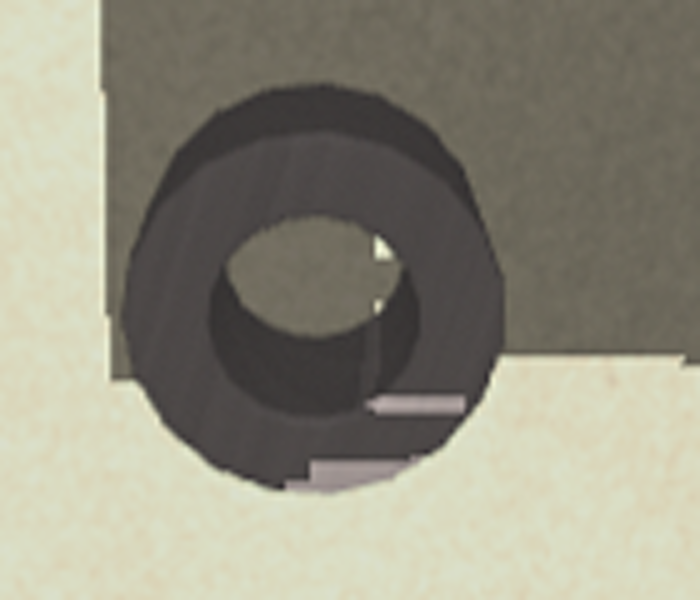

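Emit:
drive_tool(
  increments=[
    [0,0,0.03,-1.5,0,0,0],
    [0,0,0.03,-3,0,0,0],
    [0,0,0.03,-4,0,0,0],
    [0,0,0.03,-4.3,0,0,0],
    [0,0,0.03,-4.3,0,0,0],
    [1,0,0.03,-4.3,0,0,0],
    [1,0,0.03,-4.3,0,0,0],
    [1,0,0.03,-4.3,0,0,0],
    [1,0,0.03,-4.3,0,0,0],
    [1,0,0.03,-4.3,0,0,0],
    [1,0,0.03,-4.3,0,0,0],
    [1,0,0.03,-4.3,0,0,0],
    [1,0,0.03,-4.3,0,0,0],
    [1,0,0.03,-4.3,0,0,0],
  ],
  squeeze=30,
)

```text
t: 4.52
tool_pos: [0.5326, -0.2399, 0.0345]
orientation: [2.22, 2.222, 0.0]
force: [-1.1, 1.1, 7.1]
opening: 0.0566
```

Emit:
drive_tool(
  increments=[
    [1,0,0,2,0,0,0],
    [1,0,0,4,0,0,0],
    [1,0.4,1,6,0,0,0],
    [1,0.85,2,7.5,0,0,0.09],
    [1,0.85,3,8.6,0,0,0.09],
    [1,0.85,4.8,8.6,0,0,0.09],
    [1,0.85,4.8,8.6,0,0,0.09],
    [1,0.85,4.8,8.6,0,0,0.09],
    [1,0.85,4.8,8.6,0,0,0.09],
    [1,0.85,4.8,8.6,0,0,0.09],
  ],
)

```text
t: 5.35
tool_pos: [0.553, -0.1198, 0.2477]
orientation: [-2.117, -2.32, 0.002]
force: [-0.0, -0.4, -2.2]
opening: 0.0561
```

Run:
```python
from h import *
pose();c=grab("wrist","w4.png")
import pickle;pickle.dump(c,open("w4.pkl","wb"))
```

```text
t 5.35 tcp [ 0.553  -0.1198  0.2477] yaw(y) 0.0914 z [-0.001 -0.    -1.   ] F [-0.  -0.4 -2.2] op 0.0561 q [-0.3   0.04  1.58 -0.    1.53 -0.39]
```

View pics/w4.png

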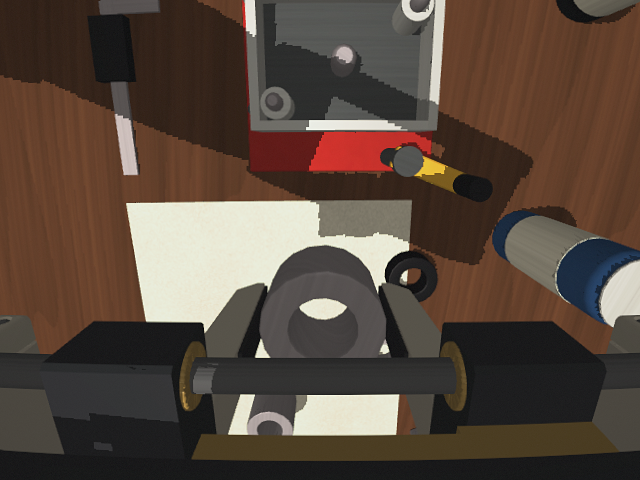

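Run:
```python
import cv2
im=cv2.imread("pics/w4.png")
cv2.imwrite("pics/w4a.png",cv2.resize(im[0:180,240:450],None,fx=3.5,fy=3.3,interpolation=cv2.INTER_CUBIC))
cv2.imwrite("pics/w4b.png",cv2.resize(im[230:370,240:400],None,fx=4,fy=4,interpolation=cv2.INTER_CUBIC))
```

```text
(no output)
```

View pics/w4a.png

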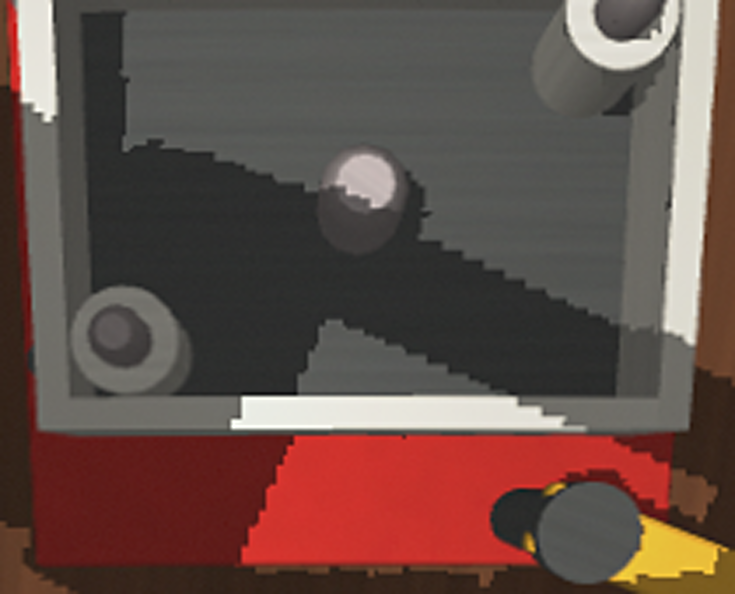

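View pics/w4b.png

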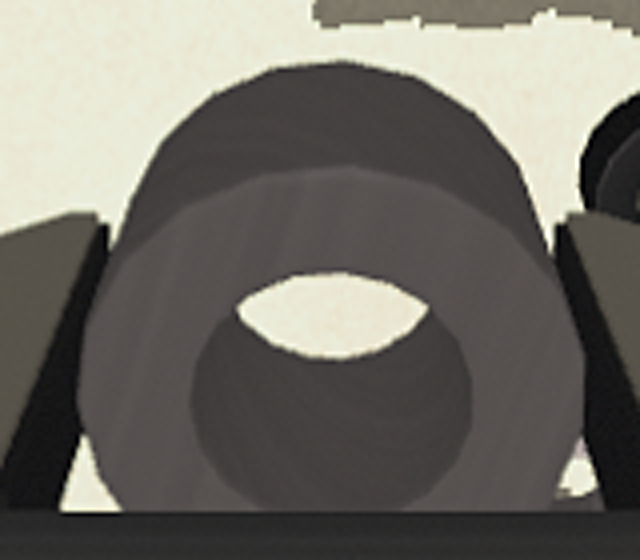

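Run:
```python
from h import *
import pickle
c=pickle.load(open("w4.pkl","rb"))
print("shaft",onz(c,[(344.3,54.8)],.066)); print("boss b",onz(c,[(275.7,103)],.072)); print("pinb",onz(c,[(273.1,99.1)],.092))
co=onz(c,[(250.6,130.9),(437.7,130.3)],.072);print("corners",co, np.linalg.norm(co[1]-co[0]))
d=co[1]-co[0];a=np.arctan2(d[1],d[0]);print("yaw",a)
Rm=lambda a:np.array([[np.cos(a),-np.sin(a)],[np.sin(a),np.cos(a)]])
print("ctr from corners",co[:,:2].mean(0)+Rm(a)@[0,.06]," from boss",onz(c,[(275.7,103)],.072)[0,:2]-Rm(a)@[-.058,-.038])
print("held",onz(c,[(322.75,328.8)],.2532), toolT()[:3,3])
t=grab("top")
print("topcam shaft",onz(t,[(220+210/5,180+316/5)],.066))
```

```text
shaft [[0.55674774 0.0299569  0.066     ]]
boss b [[ 0.50285345 -0.0138779   0.072     ]]
pinb [[ 0.50329907 -0.0128874   0.092     ]]
corners [[ 0.48263649 -0.03838809  0.072     ]
 [ 0.64309831 -0.02288669  0.072     ]] 0.16120883425421306
yaw 0.09630607207876522
ctr from corners [0.55709796 0.02908458]  from boss [0.55693071 0.02952313]
held [[ 0.55223172 -0.11889674  0.2532    ]] [ 0.5527962  -0.12020699  0.24734046]
topcam shaft [[0.55561281 0.0291181  0.066     ]]
```

Emit:
drive_tool(
  increments=[
    [1,0.17,1.5,0,0,0,0.003],
    [1,0.17,3,0,0,0,0.003],
    [1,0.17,4.5,0,0,0,0.003],
    [1,0.17,5.96,0,0,0,0.003],
    [1,0.17,5.96,0,0,0,0.003],
    [1,0.17,5.96,0,0,0,0.003],
    [1,0.17,5.96,-1.5,0,0,0.003],
    [1,0.17,5.96,-3,0,0,0.003],
    [1,0.17,5.96,-4.4,0,0,0.003],
    [1,0.17,5.96,-5.3,0,0,0.003],
    [1,0.17,5.96,-5.3,0,0,0.003],
    [1,0.17,5.96,-5.3,0,0,0.003],
  ],
)

```text
t: 6.45
tool_pos: [0.5563, 0.0278, 0.1145]
orientation: [-2.115, -2.319, 0.005]
force: [0.4, -1.1, -1.2]
opening: 0.0565
```

Run:
```python
from h import *
pose();c=grab("wrist","w5.png");s=grab("side","side5.png")
im=cv2.imread("pics/side5.png")
cv2.imwrite("pics/side5a.png",cv2.resize(im[150:320,200:400],None,fx=3.5,fy=3.5))
```

```text
t 6.45 tcp [0.5563 0.0278 0.1145] yaw(y) 0.092 z [-0.004 -0.    -1.   ] F [ 0.4 -1.1 -1.2] op 0.0565 q [-0.04  0.12  1.74 -0.    1.28 -0.13]
```

View pics/w5.png

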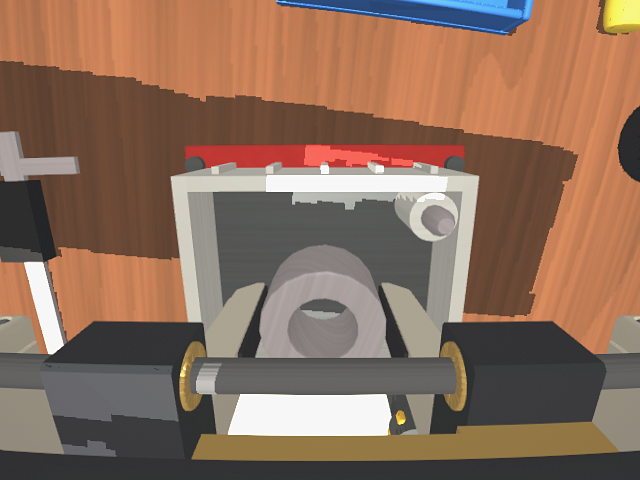

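View pics/side5a.png

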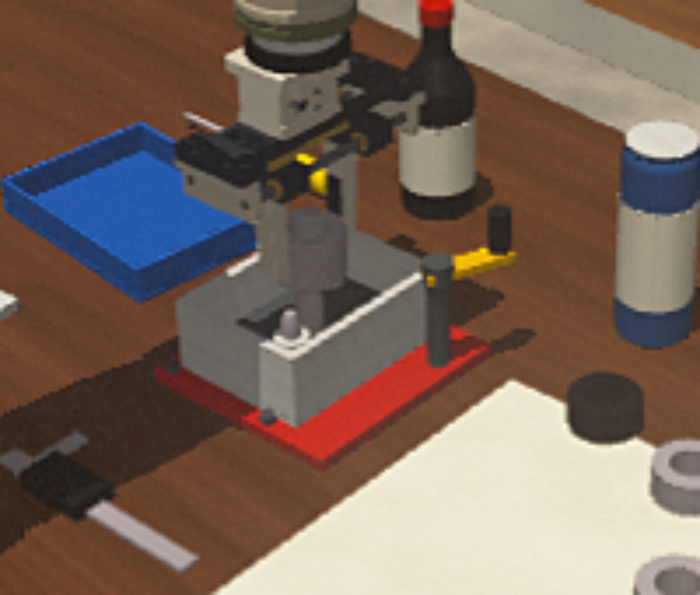

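Emit:
drive_tool(
  increments=[
    [1,0.03,0.05,-0.3,0,0,0],
    [1,0.03,0.05,-0.6,0,0,0],
    [1,0.03,0.05,-0.9,0,0,0],
    [1,0.03,0.05,-1.1,0,0,0],
    [1,0.03,0.05,-1.3,0,0,0],
    [1,0.03,0.05,-1.5,0,0,0],
    [1,0.03,0.05,-1.6,0,0,0],
    [1,0.03,0.05,-1.7,0,0,0],
    [1,0.03,0.05,-1.8,0,0,0],
    [1,0.03,0.05,-1.85,0,0,0],
    [1,0.03,0.05,-1.88,0,0,0],
    [1,0.03,0.05,-1.88,0,0,0],
  ],
)

```text
t: 7.55
tool_pos: [0.5585, 0.0306, 0.0691]
orientation: [2.115, 2.323, 0.0]
force: [0.2, -0.7, -2.3]
opening: 0.0566
```

Emit:
drive_tool(
  increments=[
    [1,-0.03,0,-0.05,0,0,0],
    [1,-0.03,0,-0.1,0,0,0],
    [1,-0.03,0,-0.14,0,0,0],
    [1,-0.03,0,-0.14,0,0,0],
    [1,-0.03,0,-0.14,0,0,0],
    [0.25,-0.03,0,-0.14,0,0,0],
    [0.25,-0.03,0,-0.14,0,0,0],
    [0.25,-0.03,0,-0.14,0,0,0],
    [0.25,-0.03,0,-0.14,0,0,0],
  ],
)

```text
t: 8.3
tool_pos: [0.558, 0.0306, 0.066]
orientation: [2.114, 2.323, 0.001]
force: [-0.4, 0.4, -0.4]
opening: 0.0697
```

Emit:
drive_tool(
  increments=[
    [0.25,0,0,1,0,0,0],
    [0.25,0,0,2,0,0,0],
    [0.25,0,0,3.5,0,0,0],
    [0.25,0,0,5,0,0,0],
    [0.25,0,0,6.5,0,0,0],
    [0,0,-1.4,7.2,0,0,0],
    [0,-0.5,-3,7.2,0,0,0],
    [0,-1,-4.5,7.2,0,0,-0.05],
    [0,-1.82,-6,7.2,0,0,-0.09],
    [0,-1.82,-7.6,7.2,0,0,-0.09],
    [0,-1.82,-9.2,7.2,0,0,-0.09],
    [0,-1.82,-10.8,7.2,0,0,-0.09],
    [0,-1.82,-12.4,7.2,0,0,-0.09],
    [0,-1.82,-14,6,0,0,-0.09],
    [0,-1.82,-15.4,5,0,0,-0.09],
    [0,-1.82,-16.1,4.4,0,0,-0.09],
    [0,-1.82,-16.1,4.4,0,0,-0.09],
    [0,-1.82,-16.1,4.4,0,0,-0.09],
    [0,-1.82,-16.1,4.4,0,0,-0.09],
    [0,-1.82,-16.1,4.4,0,0,-0.09],
  ],
)

```text
t: 9.97
tool_pos: [0.5131, -0.3713, 0.1774]
orientation: [2.214, 2.225, 0.001]
force: [0.2, 0.4, 0.6]
opening: 0.093
```

Run:
```python
from h import *
pose();c=grab("wrist","w6.png");grab("top","top6.png")
print(proj(c,[(.5125,-.373,.056),(.416,-.3125,.027),(.640,-.2775,.027)]))
```

```text
t 9.97 tcp [ 0.5131 -0.3713  0.1774] yaw(y) 0.005 z [ 0.002 -0.001 -1.   ] F [0.2 0.4 0.6] op 0.093 q [-0.71  0.25  1.47  0.    1.42 -0.71]
[[322.27028059 248.3113373 ]
 [203.80972268 166.22162736]
 [483.17728621 123.21541407]]
```

View pics/w6.png

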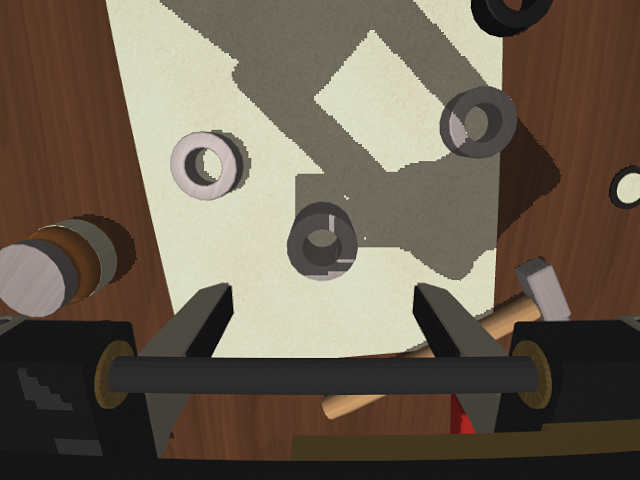

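View pics/top6.png

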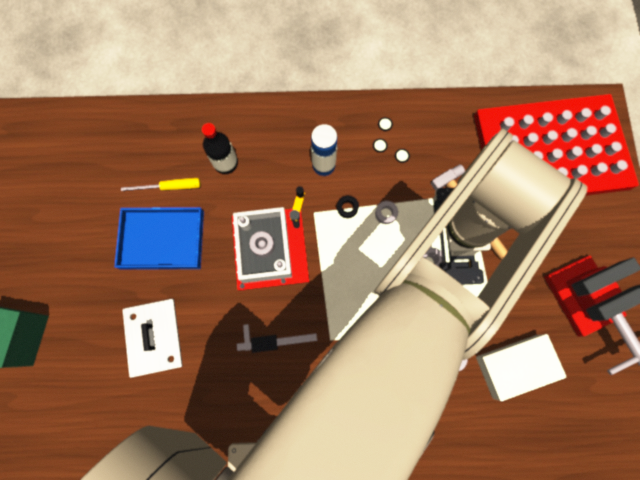

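Emit:
drive_tool(
  increments=[
    [0,0,-0.04,-1.5,0,0,0],
    [0,0,-0.04,-3,0,0,0],
    [0,0,-0.04,-4.4,0,0,0],
    [0,0,-0.04,-5.1,0,0,0],
    [0,0,-0.04,-5.1,0,0,0],
    [1,0,-0.04,-5.1,0,0,0],
    [1,0,-0.04,-5.1,0,0,0],
    [1,0,-0.04,-5.1,0,0,0],
    [1,0,-0.04,-5.1,0,0,0],
    [1,0,-0.04,-5.1,0,0,0],
    [1,0,-0.04,-5.1,0,0,0],
    [1,0,-0.04,-5.1,0,0,0],
    [1,0,-0.04,-3.5,0,0,0],
    [1,0,-0.04,-2,0,0,0],
    [1,0,-0.04,0,0,0,0],
    [1,0,-0.04,2,0,0,0],
    [1,0,-0.04,3.2,0,0,0],
    [1,0,-0.04,3.2,0,0,0],
  ],
)

```text
t: 11.57
tool_pos: [0.5146, -0.375, 0.2658]
orientation: [2.208, 2.217, 0.002]
force: [1.3, -0.7, -0.4]
opening: 0.0564
```

Emit:
drive_tool(
  increments=[
    [1,0.3,1.6,0,0,0,0],
    [1,0.6,3.2,0,0,0,0],
    [1,0.9,4.8,0,0,0,0],
    [1,1.2,6.4,0,0,0,0],
    [1,1.5,8,0,0,0,0],
    [1,1.8,9.6,0,0,0,0],
    [1,2.1,11.2,0,0,0,0],
    [1,2.4,12.8,0,0,0,0],
    [1,2.7,14.4,0,0,0,0],
    [1,2.86,16,0,0,0,0],
    [1,2.86,17.6,0,0,0,0],
    [1,2.86,18.8,0,0,0,0],
    [1,2.86,19.8,0,0,0,0],
    [1,2.86,19.8,0,0,0,0],
    [1,2.86,19.8,0,0,0,0],
  ],
)

```text
t: 12.82
tool_pos: [0.5831, 0.1235, 0.2548]
orientation: [-2.213, -2.229, 0.002]
force: [1.0, -0.9, -2.8]
opening: 0.0561
```

Run:
```python
from h import *
pose();c=grab("wrist","w7.png")
import pickle;pickle.dump(c,open("w7.pkl","wb"))
```

```text
t 12.82 tcp [0.5831 0.1235 0.2548] yaw(y) 0.0068 z [-0.001 -0.    -1.   ] F [ 1.  -0.9 -2.8] op 0.0561 q [ 0.12  0.12  1.48 -0.    1.54  0.12]
```

View pics/w7.png

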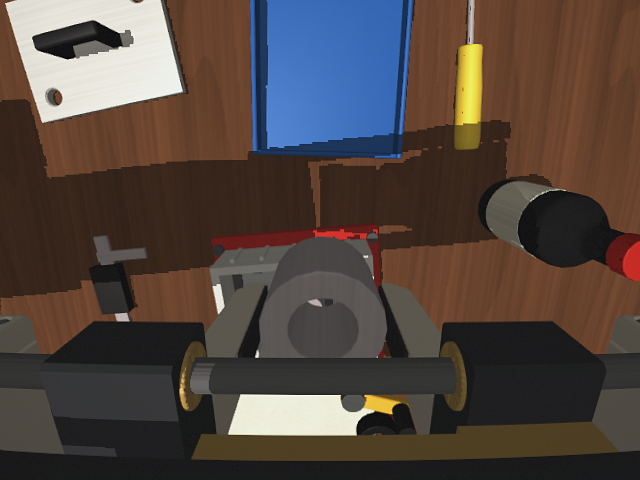

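Run:
```python
from h import *
import pickle
c=pickle.load(open("w7.pkl","rb"))
p=onz(c,[(251,154),(402,157),(413.5,5),(251,5)],.032);print(p)
d=p[1]-p[0];a=np.arctan2(d[1],d[0]);print(a,np.linalg.norm(d))
m=(p[0]+p[1])/2;n=np.array([-np.sin(a),np.cos(a)])
for s in (.036,.1,.164): print(m[:2]+n*s)
```

```text
[[0.51008023 0.18937379 0.032     ]
 [0.66188089 0.1874802  0.032     ]
 [0.66446259 0.32475598 0.032     ]
 [0.51544602 0.32347217 0.032     ]]
-0.012473531607467333 0.1518124742586576
[0.5864296  0.22442419]
[0.58722788 0.28841921]
[0.58802617 0.35241424]
```

Emit:
drive_tool(
  increments=[
    [1,0.2,1.5,0,0,0,0],
    [1,0.2,3,0,0,0,0],
    [1,0.2,4.5,0,0,0,0],
    [1,0.2,6,0,0,0,0],
    [1,0.2,7.5,0,0,0,0],
    [1,0.2,9.06,0,0,0,0],
    [1,0.2,9.06,-1,0,0,0],
    [1,0.2,9.06,-2.5,0,0,0],
    [1,0.2,9.06,-4,0,0,0],
    [1,0.2,9.06,-5.5,0,0,0],
    [1,0.2,9.06,-6.5,0,0,0],
    [1,0.2,9.06,-7.2,0,0,0],
    [1,0.2,9.06,-7.6,0,0,0],
    [1,0.2,9.06,-7.9,0,0,0],
    [1,0.2,9.06,-7.9,0,0,0],
    [1,0.2,9.06,-7.9,0,0,0],
  ],
)

```text
t: 14.2
tool_pos: [0.5896, 0.3484, 0.0592]
orientation: [2.217, 2.225, 0.002]
force: [0.4, -0.9, -2.6]
opening: 0.0565
```

Lower 3 mm, release, lift, head to the near short sleeve.

Emit:
drive_tool(
  increments=[
    [1,-0.05,0,-0.07,0,0,0],
    [1,-0.05,0,-0.13,0,0,0],
    [1,-0.05,0,-0.13,0,0,0],
    [0.25,-0.05,0,-0.13,0,0,0],
    [0.25,-0.05,0,-0.13,0,0,0],
    [0.25,-0.05,0,-0.13,0,0,0],
    [0.25,-0.05,0,-0.13,0,0,0],
    [0.25,-0.05,0,1,0,0,0],
    [0.25,-0.05,0,2.5,0,0,0],
    [0.25,-0.05,0,4,0,0,0],
    [0.25,-0.05,0,5.5,0,0,0],
    [0.25,-0.05,0,7,0,0,0],
    [0,-0.05,0,7,0,0,0],
  ],
)

```text
t: 15.28
tool_pos: [0.591, 0.3505, 0.2446]
orientation: [2.213, 2.223, 0.022]
force: [1.5, 0.9, 2.2]
opening: 0.0729
```

Run:
```python
from h import *
pose();c=grab("wrist","w8.png");grab("top","top8.png")
```

```text
t 15.28 tcp [0.591  0.3505 0.2446] yaw(y) 0.0041 z [ 0.013  0.007 -1.   ] F [1.5 0.9 2.2] op 0.0729 q [0.46 0.35 1.23 0.   1.55 0.46]
```

View pics/top8.png

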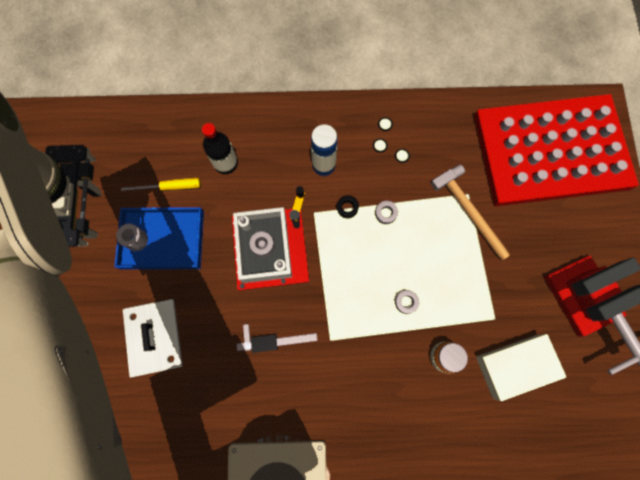

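Run:
```python
from h import *
t=grab("top")
print("jar",onz(t,[(454,357)],.075)); 
print("near",onz(t,[(406.5,301.5)],.027),"far",onz(t,[(386.5,212.5)],.027))
```

```text
jar [[ 0.28437578 -0.39509393  0.075     ]]
near [[ 0.41351558 -0.30862133  0.027     ]] far [[ 0.63490076 -0.2747433   0.027     ]]
```

Emit:
drive_tool(
  increments=[
    [0,-7,-26.5,-1,0,0,0],
    [0,-7,-26.5,-1,0,0,0],
    [0,-7,-26.5,-1,0,0,0],
    [0,-7,-26.5,-1,0,0,0],
    [0,-7,-26.5,-1,0,0,0],
    [0,-7,-26.5,-1,0,0,0],
    [0,-7,-26.5,-1,0,0,0],
    [0,-7,-26.5,-1,0,0,0],
    [0,-7,-26.5,-1,0,0,0],
    [0,-7,-26.5,-1,0,0,0],
    [0,-7,-26.5,-1,0,0,0],
    [0,-7,-26.5,-1,0,0,0],
    [0,-7,-26.5,-1,0,0,0],
    [0,-7,-26.5,-1,0,0,0],
    [0,-7,-26.5,-2,0,0,0],
    [0,-7,-26.5,-3,0,0,0],
    [0,-7,-26.5,-4,0,0,0],
    [0,-7,-26.5,-4,0,0,0],
    [0,-7,-26.5,-4,0,0,0],
    [0,-7,-26.5,-4,0,0,0],
  ],
)

```text
t: 17.1
tool_pos: [0.4115, -0.3125, 0.1316]
orientation: [-2.215, -2.222, -0.0]
force: [0.4, -0.0, 0.3]
opening: 0.093
```

Run:
```python
from h import *
pose();c=grab("wrist","w9.png")
print(proj(c,[(.4165,-.3125,.027)]))
```

```text
t 17.1 tcp [ 0.4115 -0.3125  0.1316] yaw(y) 0.0033 z [-0.003  0.003 -1.   ] F [ 0.4 -0.   0.3] op 0.093 q [-0.75 -0.01  1.84  0.    1.31 -0.75]
[[330.70730596 253.41588098]]
```

View pics/w9.png

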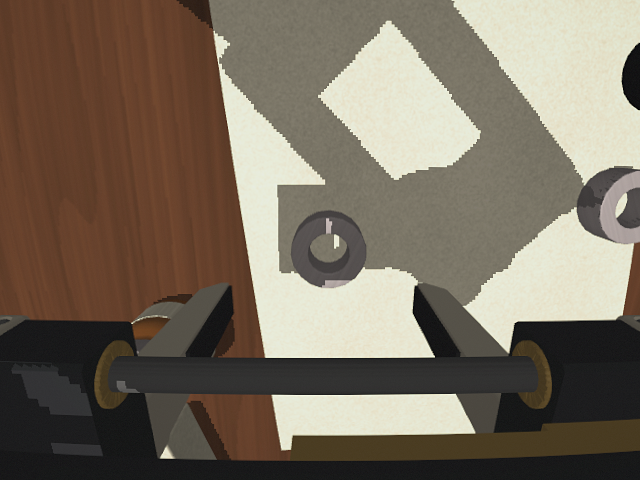

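Emit:
drive_tool(
  increments=[
    [0,0.16,0.04,-1.5,0,0,0],
    [0,0.16,0.04,-2.8,0,0,0],
    [0,0.16,0.04,-3.6,0,0,0],
    [0,0.16,0.04,-4.0,0,0,0],
    [0,0.16,0.04,-4.1,0,0,0],
    [0,0.16,0.04,-4.1,0,0,0],
    [0,0.16,0.04,-4.1,0,0,0],
  ],
)

```text
t: 17.73
tool_pos: [0.418, -0.3135, 0.0328]
orientation: [2.214, 2.225, 0.0]
force: [-0.4, -0.0, 0.3]
opening: 0.0932
```

Emit:
drive_tool(
  increments=[
    [0.3,0,0,-0.12,0,0,0],
    [1,0,0,-0.12,0,0,0],
    [1,0,0,-0.12,0,0,0],
    [1,0,0,-0.12,0,0,0],
    [1,0,0,-0.12,0,0,0],
    [1,0,0,-0.12,0,0,0],
    [1,0,0,-0.12,0,0,0],
    [1,0,0,-0.12,0,0,0],
    [1,0,0,-0.12,0,0,0],
    [1,0,0,1,0,0,0],
    [1,0,0,2.5,0,0,0],
    [1,0,0,4,0,0,0],
    [1,0,0,5.5,0,0,0],
    [1,0,0,7,0,0,0],
    [1,0,0,8,0,0,0],
    [1,0,0,8,0,0,0],
  ],
)

```text
t: 19.07
tool_pos: [0.4188, -0.3149, 0.2378]
orientation: [2.209, 2.218, 0.001]
force: [1.5, -0.1, -0.7]
opening: 0.0556
```

Emit:
drive_tool(
  increments=[
    [1,6.76,24.06,0,0,0,0],
    [1,6.76,24.06,0,0,0,0],
    [1,6.76,24.06,0,0,0,0],
    [1,6.76,24.06,0,0,0,0],
    [1,6.76,24.06,0,0,0,0],
    [1,6.76,24.06,0,0,0,0],
    [1,6.76,24.06,0,0,0,0],
    [1,6.76,24.06,0,0,0,0],
    [1,6.76,24.06,0,0,0,0],
    [1,6.76,24.06,0,0,0,0],
    [1,6.76,24.06,0,0,0,0],
    [1,6.76,24.06,0,0,0,0],
    [1,6.76,24.06,0,0,0,0],
    [1,6.76,24.06,0,0,0,0],
    [1,6.76,24.06,0,0,0,0],
    [1,6.76,24.06,0,0,0,0],
    [1,6.76,24.06,-1,0,0,0],
    [1,6.76,24.06,-2,0,0,0],
    [1,6.76,24.06,-3,0,0,0],
    [1,6.76,24.06,-3,0,0,0],
  ],
)

```text
t: 20.73
tool_pos: [0.5814, 0.2872, 0.1474]
orientation: [-2.213, -2.223, 0.017]
force: [-0.4, -0.5, -2.5]
opening: 0.0555
```

Run:
```python
from h import *
pose();c=grab("wrist","w10.png")
```

```text
t 20.73 tcp [0.5814 0.2872 0.1474] yaw(y) 0.0043 z [-0.011 -0.004 -1.   ] F [-0.4 -0.5 -2.5] op 0.0555 q [0.38 0.33 1.44 0.   1.39 0.38]
```

View pics/w10.png

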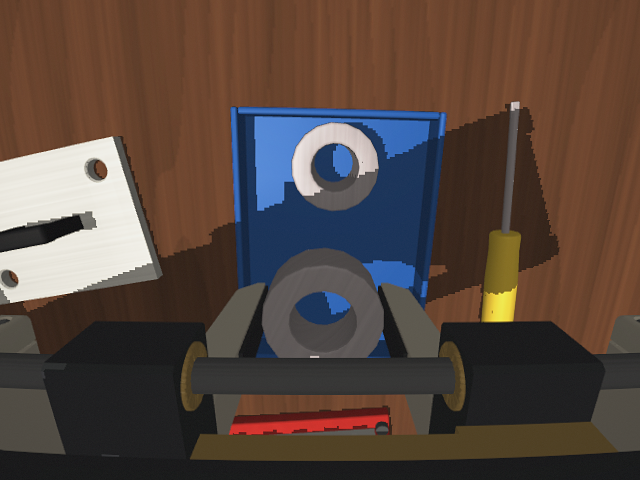

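Emit:
drive_tool(
  increments=[
    [1,0,0,-1,0,0,0],
    [1,0,0,-2,0,0,0],
    [1,0,0,-3,0,0,0],
    [1,0,0,-3.8,0,0,0],
    [1,0,0,-4.3,0,0,0],
    [1,0,0,-4.6,0,0,0],
    [1,0,0,-4.6,0,0,0],
    [1,0,0,-4.6,0,0,0],
  ],
)

```text
t: 21.45
tool_pos: [0.5862, 0.2889, 0.0419]
orientation: [2.217, 2.225, 0.002]
force: [-0.2, -0.1, 0.2]
opening: 0.0558
```

Emit:
drive_tool(
  increments=[
    [1,0,0,-0.1,0,0,0],
    [1,0,0,-0.2,0,0,0],
    [1,0,0,-0.2,0,0,0],
    [0.25,0,0,-0.2,0,0,0],
    [0.25,0,0,-0.2,0,0,0],
    [0.25,0,0,-0.2,0,0,0],
    [0.25,0,0,-0.2,0,0,0],
    [0.25,0,0,1,0,0,0],
    [0.25,0,0,2.5,0,0,0],
    [0.25,0,0,4,0,0,0],
    [0.25,0,0,5.5,0,0,0],
    [0.25,0,0,7,0,0,0],
    [0,0,0,8,0,0,0],
  ],
)

```text
t: 22.53
tool_pos: [0.5864, 0.2891, 0.2457]
orientation: [2.216, 2.225, 0.007]
force: [0.7, 0.2, 0.2]
opening: 0.0728
```

Run:
```python
from h import *
pose();c=grab("top","top11.png");im=cv2.imread("pics/top11.png")
cv2.imwrite("pics/top11a.png",cv2.resize(im[150:330,100:500],None,fx=2,fy=2))
```

```text
t 22.53 tcp [0.5864 0.2891 0.2457] yaw(y) 0.004 z [ 0.005  0.002 -1.   ] F [0.7 0.2 0.2] op 0.0728 q [0.38 0.27 1.33 0.   1.54 0.38]
```

View pics/top11a.png

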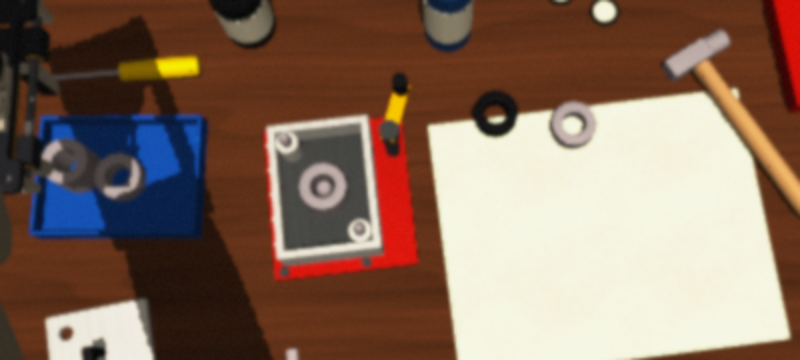

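Emit:
drive_tool(
  increments=[
    [0,2.06,-22.66,0,0,0,0],
    [0,2.06,-22.66,0,0,0,0],
    [0,2.06,-22.66,0,0,0,0],
    [0,2.06,-22.66,0,0,0,0],
    [0,2.06,-22.66,0,0,0,0],
    [0,2.06,-22.66,0,0,0,0],
    [0,2.06,-22.66,0,0,0,0],
    [0,2.06,-22.66,0,0,0,0],
    [0,2.06,-22.66,0,0,0,0],
    [0,2.06,-22.66,0,0,0,0],
    [0,2.06,-22.66,0,0,0,0],
    [0,2.06,-22.66,0,0,0,0],
    [0,2.06,-22.66,0,0,0,0],
    [0,2.06,-22.66,0,0,0,0],
    [0,2.06,-22.66,0,0,0,0],
    [0,2.06,-22.66,0,0,0,0],
    [0,2.06,-22.66,-1,0,0,0],
    [0,2.06,-22.66,-2.5,0,0,0],
    [0,2.06,-22.66,-4,0,0,0],
    [0,2.06,-22.66,-4,0,0,0],
  ],
)

```text
t: 24.25
tool_pos: [0.6325, -0.2737, 0.1309]
orientation: [-2.206, -2.218, 0.006]
force: [-0.8, 0.9, -2.2]
opening: 0.0929
```

Run:
```python
from h import *
pose();c=grab("wrist","w12.png")
print(proj(c,[(.638,-.2775,.027)]))
```

```text
t 24.25 tcp [ 0.6325 -0.2737  0.1309] yaw(y) 0.0056 z [-0.012  0.007 -1.   ] F [-0.8  0.9 -2.2] op 0.0929 q [-0.48  0.45  1.31  0.    1.39 -0.49]
[[332.67904152 259.23848323]]
```

View pics/w12.png

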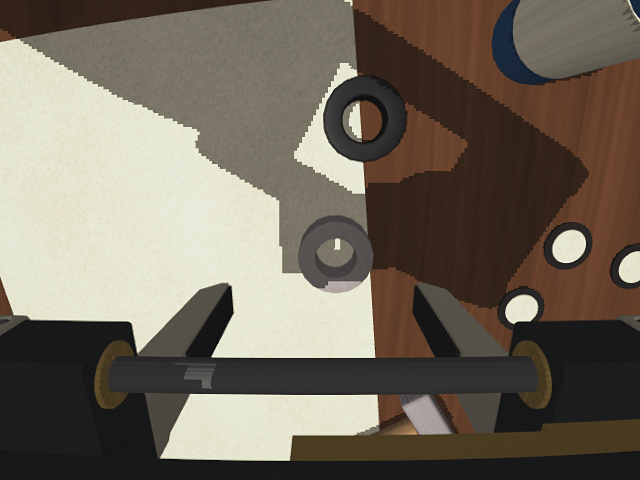

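Emit:
drive_tool(
  increments=[
    [0,0.07,0.05,-1.5,0,0,0],
    [0,0.07,0.05,-2.8,0,0,0],
    [0,0.07,0.05,-3.6,0,0,0],
    [0,0.07,0.05,-4.0,0,0,0],
    [0,0.07,0.05,-4.1,0,0,0],
    [0,0.07,0.05,-4.1,0,0,0],
    [0,0.07,0.05,-4.1,0,0,0],
    [0,0.07,0.05,-4.1,0,0,0],
  ],
)

```text
t: 24.97
tool_pos: [0.6405, -0.2774, 0.0413]
orientation: [2.214, 2.223, 0.002]
force: [0.2, 0.1, -0.6]
opening: 0.0931
```

Emit:
drive_tool(
  increments=[
    [0,0,0.07,-0.25,0,0,0],
    [0,0,0.07,-0.45,0,0,0],
    [0,0,0.07,-0.45,0,0,0],
    [1,0,0.07,-0.45,0,0,0],
    [1,0,0.07,-0.45,0,0,0],
    [1,0,0.07,-0.45,0,0,0],
    [1,0,0.07,-0.45,0,0,0],
    [1,0,0.07,-0.45,0,0,0],
    [1,0,0.07,-0.45,0,0,0],
    [1,0,0.07,-0.45,0,0,0],
    [1,0,0.07,0.8,0,0,0],
    [1,0,0.07,2.3,0,0,0],
    [1,0,0.07,3.8,0,0,0],
    [1,0,0.07,5.3,0,0,0],
    [1,0,0.07,6.8,0,0,0],
    [1,0,0.07,8,0,0,0],
    [1,0,0.07,8,0,0,0],
  ],
)

```text
t: 26.38
tool_pos: [0.6416, -0.2764, 0.248]
orientation: [2.208, 2.217, 0.006]
force: [1.0, -0.8, 0.9]
opening: 0.0561
```

Emit:
drive_tool(
  increments=[
    [1,-2.12,20.03,0,0,0,0],
    [1,-2.12,20.03,0,0,0,0],
    [1,-2.12,20.03,0,0,0,0],
    [1,-2.12,20.03,0,0,0,0],
    [1,-2.12,20.03,0,0,0,0],
    [1,-2.12,20.03,0,0,0,0],
    [1,-2.12,20.03,0,0,0,0],
    [1,-2.12,20.03,0,0,0,0],
    [1,-2.12,20.03,0,0,0,0],
    [1,-2.12,20.03,0,0,0,0],
    [1,-2.12,20.03,0,0,0,0],
    [1,-2.12,20.03,0,0,0,0],
    [1,-2.12,20.03,0,0,0,0],
    [1,-2.12,20.03,0,0,0,0],
    [1,-2.12,20.03,-1,0,0,0],
    [1,-2.12,20.03,-2,0,0,0],
    [1,-2.12,20.03,-3,0,0,0],
    [1,-2.12,20.03,-4,0,0,0],
    [1,-2.12,20.03,-4,0,0,0],
    [1,-2.12,20.03,-4,0,0,0],
  ],
)

```text
t: 28.05
tool_pos: [0.5845, 0.224, 0.1362]
orientation: [-2.217, -2.223, 0.007]
force: [0.0, 0.8, -0.5]
opening: 0.0561
```

Run:
```python
from h import *
pose();c=grab("wrist","w13.png")
```

```text
t 28.05 tcp [0.5845 0.224  0.1362] yaw(y) 0.0026 z [-0.004 -0.002 -1.   ] F [ 0.   0.8 -0.5] op 0.0561 q [ 0.28  0.27  1.52 -0.    1.35  0.28]
```

View pics/w13.png

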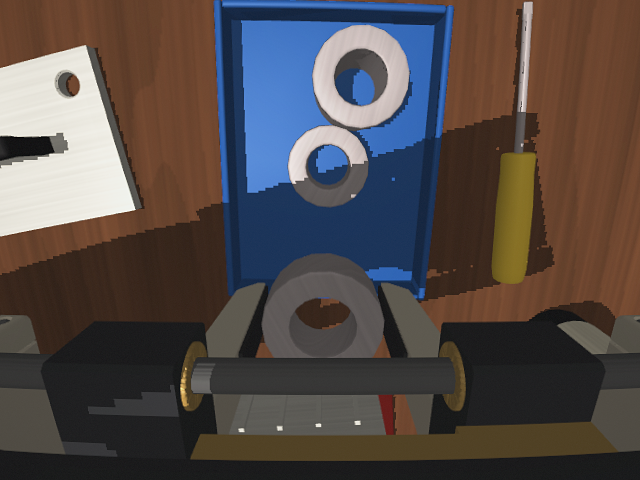

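Run:
```python
from h import *
c=grab("wrist");print(onz(c,[(328,166.5)],.032),onz(c,[(361,77)],.061),"near wall top outer",onz(c,[(232,297),(424,299)],.032))
```

```text
[[0.5887754  0.28651892 0.032     ]] [[0.60688461 0.33913929 0.061     ]] near wall top outer [[0.51581207 0.18844868 0.032     ]
 [0.66336972 0.18704269 0.032     ]]
```

Emit:
drive_tool(
  increments=[
    [1,0,0,-1,0,0,0],
    [1,0,0,-2,0,0,0],
    [1,0,0,-3,0,0,0],
    [1,0,0,-3.6,0,0,0],
    [1,0,0,-3.9,0,0,0],
    [1,0,0,-4,0,0,0],
    [1,0,0,-4,0,0,0],
    [1,0,0,-4,0,0,0],
  ],
)

```text
t: 28.82
tool_pos: [0.5873, 0.2263, 0.0404]
orientation: [2.216, 2.225, 0.004]
force: [-0.1, -0.1, -0.8]
opening: 0.0559
```

Emit:
drive_tool(
  increments=[
    [1,0,0,-0.16,0,0,0],
    [1,0,0,-0.16,0,0,0],
    [0.25,0,0,-0.16,0,0,0],
    [0.25,0,0,-0.16,0,0,0],
    [0.25,0,0,-0.16,0,0,0],
    [0.25,0,0,-0.16,0,0,0],
    [0.25,0,0,1,0,0,0],
    [0.25,0,0,2.5,0,0,0],
    [0.25,0,0,4,0,0,0],
    [0.25,0,0,5.5,0,0,0],
    [0.25,0,0,7,0,0,0],
    [0,0,0,8,0,0,0],
    [0,0,0,8,0,0,0],
  ],
)

```text
t: 29.9
tool_pos: [0.5889, 0.2269, 0.2468]
orientation: [2.213, 2.222, 0.017]
force: [1.3, 0.4, 0.9]
opening: 0.0791
```

Emit:
drive_tool(
  increments=[
    [0,-9.5,2.8,0,0,0,-1.39],
    [0,-9.5,2.8,0,0,0,-1.39],
    [0,-9.5,2.8,0,0,0,-1.39],
    [0,-9.5,2.8,0,0,0,-1.39],
    [0,-9.5,2.8,0,0,0,-1.39],
    [0,-9.5,2.8,0,0,0,-1.39],
    [0,-9.5,2.8,0,0,0,-1.39],
    [0,-9.5,2.8,0,0,0,-1.39],
    [0,-9.5,2.8,0,0,0,-1.39],
    [0,-9.5,2.8,0,0,0,-1.39],
    [0,-9.5,2.8,0,0,0,-1.39],
    [0,-9.5,2.8,0,0,0,-1.39],
    [0,-9.5,2.8,0,0,0,-1.39],
    [0,-9.5,2.8,0,0,0,-1.39],
    [0,-9.5,2.8,0,0,0,-1.39],
    [0,-9.5,2.8,0,0,0,-1.39],
    [0,-9.5,2.8,0,0,0,-1.39],
  ],
)

```text
t: 31.32
tool_pos: [0.3482, 0.2959, 0.2381]
orientation: [-3.128, -0.292, 0.0]
force: [0.3, -0.4, 1.1]
opening: 0.0929
```

Run:
```python
from h import *
pose();c=grab("wrist","w14.png");t=grab("top","top14.png")
import pickle;pickle.dump(c,open("w14.pkl","wb"))
```

```text
t 31.32 tcp [0.3482 0.2959 0.2381] yaw(y) -1.3848 z [-0.  0. -1.] F [ 0.3 -0.4  1.1] op 0.0929 q [ 0.59 -0.26  1.88  0.    1.53  1.98]
```

View pics/w14.png

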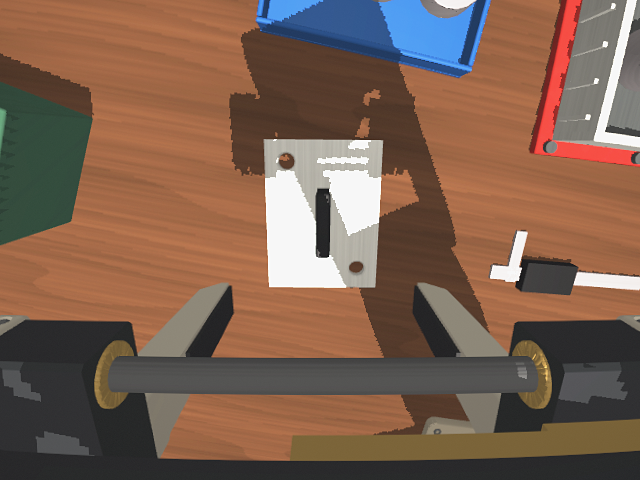

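View pics/top14.png

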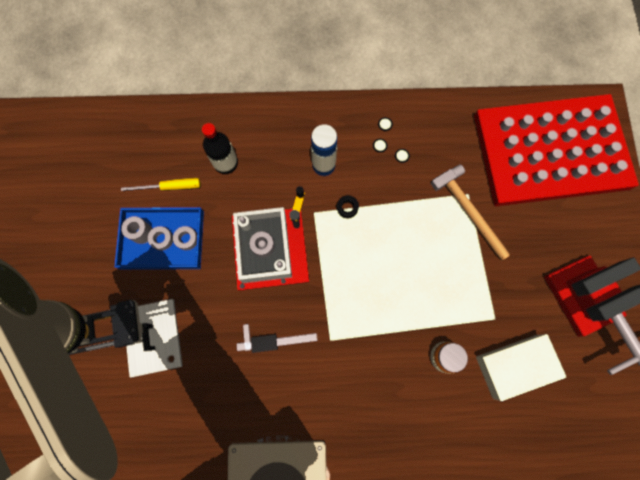

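Run:
```python
from h import *
import pickle
c=pickle.load(open("w14.pkl","rb"))
im=cv2.imread("pics/w14.png");cv2.imwrite("pics/w14a.png",cv2.resize(im[130:295,255:395],None,fx=4,fy=3.6,interpolation=cv2.INTER_CUBIC))
p=onz(c,[(264,140),(383,140),(376,287),(269,287)],.01);print(p,p.mean(0))
h=onz(c,[(286.5,161),(356,267)],.01);print(h,h.mean(0));d=h[0]-h[1];print(np.linalg.norm(d),np.arctan2(d[1],d[0])-np.arctan2(38,58))
print("bar",onz(c,[(323,190),(323,256)],.054))
```

```text
[[0.41492015 0.36920052 0.01      ]
 [0.43709106 0.25130371 0.01      ]
 [0.27994669 0.22230488 0.01      ]
 [0.25762121 0.34117574 0.01      ]] [0.34739478 0.29599621 0.01      ]
[[0.39853918 0.34355776 0.01      ]
 [0.29926392 0.24963414 0.01      ]] [0.34890155 0.29659595 0.01      ]
0.13666463290922165 0.1777023045313305
bar [[0.38194409 0.30254119 0.054     ]
 [0.31927873 0.29074202 0.054     ]]
```

View pics/w14a.png

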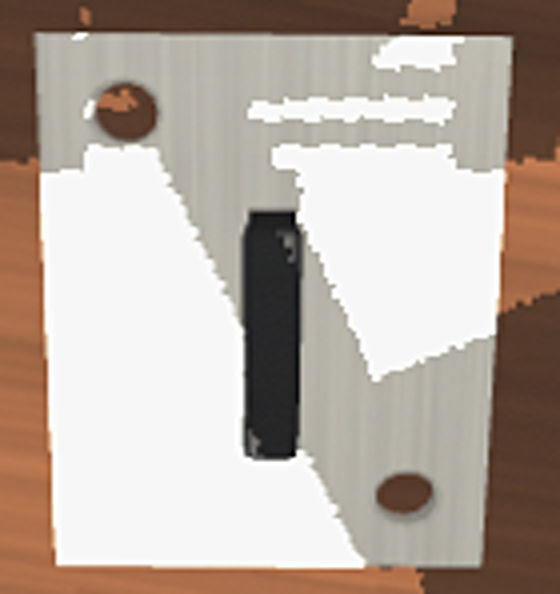

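Emit:
drive_tool(
  increments=[
    [0.3,0,0,-1.5,0,0,0],
    [0.3,0,0,-3,0,0,0],
    [0.3,0,0,-4.5,0,0,0],
    [0.3,0,0,-6,0,0,0],
    [0.3,0,0,-6.8,0,0,0],
    [0.3,0,0,-7.2,0,0,0],
    [0.3,0,0,-7.2,0,0,0],
    [0.3,0,0,-7.2,0,0,0],
  ],
)

```text
t: 32.08
tool_pos: [0.3486, 0.2962, 0.0589]
orientation: [-3.128, -0.29, -0.0]
force: [0.4, -0.2, -0.0]
opening: 0.0652
```

Emit:
drive_tool(
  increments=[
    [0.3,0,0,-0.24,0,0,0],
    [0.3,0,0,-0.24,0,0,0],
    [1,0,0,-0.24,0,0,0],
    [1,0,0,-0.24,0,0,0],
    [1,0,0,-0.24,0,0,0],
    [1,0,0,-0.24,0,0,0],
    [1,0,0,-0.24,0,0,0],
    [1,0,0,-0.24,0,0,0],
    [1,0,0,-0.24,0,0,0],
    [1,0,0,-0.24,0,0,0],
    [1,0,0,-0.24,0,0,0],
    [1,0,0,-0.24,0,0,0],
    [1,0,0,-0.24,0,0,0],
  ],
  squeeze=45,
)

```text
t: 33.17
tool_pos: [0.3482, 0.2959, 0.0521]
orientation: [-3.128, -0.29, 0.0]
force: [0.3, 0.7, 0.1]
opening: 0.0136
```

Emit:
drive_tool(
  increments=[
    [1,0,0,0.5,0,0,0],
    [1,0,0,1.5,0,0,0],
    [1,0,0,3,0,0,0],
    [1,0,0,4.5,0,0,0],
    [1,0,0,6,0,0,0],
    [1,0,0,7,0,0,0],
    [1,0,0,7,0,0,0],
    [1,0,0,7,0,0,0],
  ],
)

```text
t: 33.83
tool_pos: [0.3487, 0.2962, 0.2277]
orientation: [-3.127, -0.29, -0.003]
force: [-0.0, 0.5, -4.7]
opening: 0.013
```

Run:
```python
from h import *
pose();c=grab("wrist","w15.png")
import pickle;pickle.dump(c,open("w15.pkl","wb"))
```

```text
t 33.83 tcp [0.3487 0.2962 0.2277] yaw(y) -1.386 z [ 0.002  0.001 -1.   ] F [-0.   0.5 -4.7] op 0.013 q [ 0.59 -0.26  1.89 -0.    1.51  1.98]
```

View pics/w15.png

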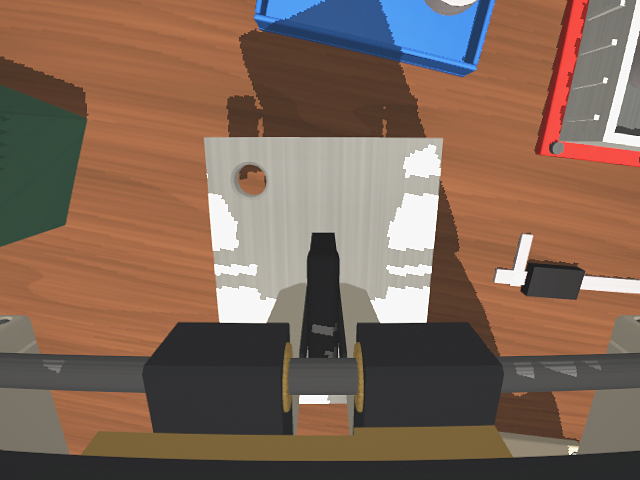

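Run:
```python
from h import *
import pickle
c=pickle.load(open("w15.pkl","rb"));im=cv2.imread("pics/w15.png")
hsvm=None
T=np.linalg.inv(np.eye(4));Tt=c["T"]@np.linalg.inv(c["mount"])
z=Tt[2,3]-.0421
for n,u in (("TL",(204,138)),("TR",(443,138)),("hole",(250,179.5))):
    p=onz(c,[u],z)[0];q=np.linalg.inv(Tt)@np.r_[p,1];print(n,q.round(4))
print("expect corner tool x .080,y -.060/.060; hole .058,-.038")
cv2.imwrite("pics/w15a.png",cv2.resize(im[130:210,195:455],None,fx=3,fy=3))
```

```text
TL [ 0.0793 -0.0603  0.0423  1.    ]
TR [0.0793 0.0597 0.0422 1.    ]
hole [ 0.0585 -0.0381  0.0423  1.    ]
expect corner tool x .080,y -.060/.060; hole .058,-.038
```

View pics/w15a.png

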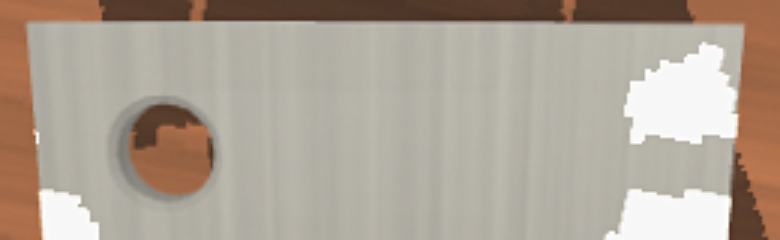

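Emit:
drive_tool(
  increments=[
    [1,1,-1.28,0,0,0,-0.03],
    [1,2,-2.56,0,0,0,-0.06],
    [1,3,-3.83,0,0,0,-0.09],
    [1,4,-5.1,0,0,0,-0.091],
    [1,5,-6.4,0,0,0,-0.091],
    [1,6,-7.67,0,0,0,-0.091],
    [1,7,-8.95,0,0,0,-0.091],
    [1,7.7,-9.8,0,0,0,-0.091],
    [1,8.1,-10.3,0,0,0,-0.091],
    [1,8.34,-10.66,0,0,0,-0.091],
    [1,8.34,-10.66,0,0,0,-0.091],
    [1,8.34,-10.66,-0.8,0,0,-0.091],
    [1,8.34,-10.66,-1.5,0,0,-0.091],
    [1,8.34,-10.66,-1.8,0,0,-0.091],
    [1,8.34,-10.66,-1.8,0,0,-0.091],
    [1,8.34,-10.66,-1.8,0,0,-0.091],
    [1,8.34,-10.66,-1.8,0,0,-0.091],
  ],
)

```text
t: 35.3
tool_pos: [0.5569, 0.0301, 0.1832]
orientation: [-3.138, -0.149, -0.002]
force: [0.8, -0.5, -3.8]
opening: 0.0139
```

Run:
```python
from h import *
pose();c=grab("wrist","w16.png");s=grab("side","side16.png")
import pickle;pickle.dump(c,open("w16.pkl","wb"));pickle.dump(s,open("s16.pkl","wb"))
im=cv2.imread("pics/side16.png");cv2.imwrite("pics/side16a.png",cv2.resize(im[160:300,220:360],None,fx=4.2,fy=4.2,interpolation=cv2.INTER_CUBIC))
```

```text
t 35.3 tcp [0.5569 0.0301 0.1832] yaw(y) -1.4761 z [ 0.001  0.    -1.   ] F [ 0.8 -0.5 -3.8] op 0.0139 q [-0.04  0.05  1.68  0.    1.41  1.44]
```

View pics/w16.png

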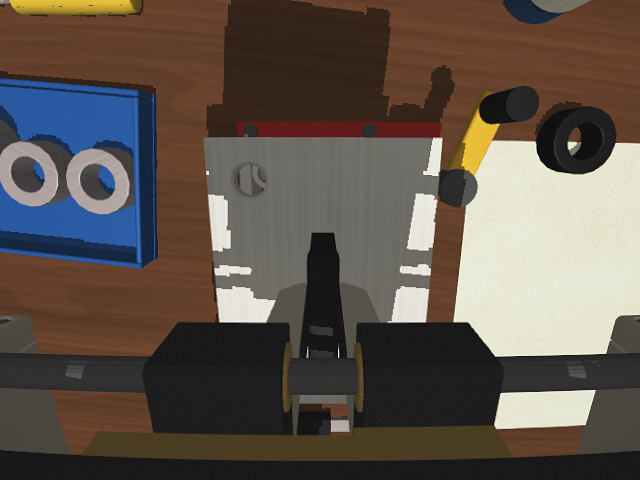

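View pics/side16a.png

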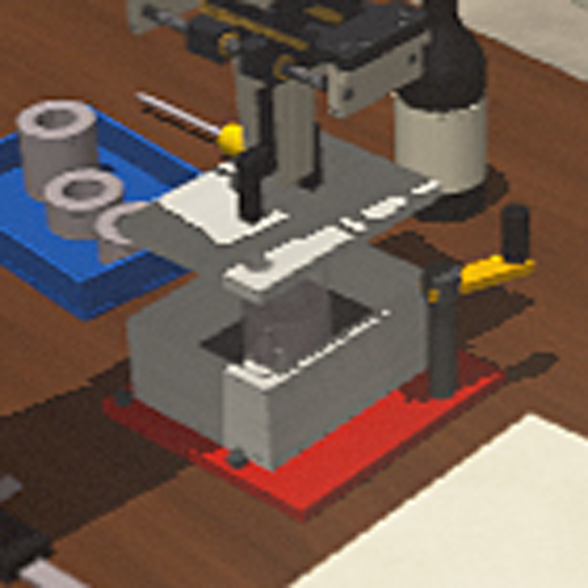

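Run:
```python
from h import *
import pickle
c=pickle.load(open("w16.pkl","rb"))
im=cv2.imread("pics/w16.png");cv2.imwrite("pics/w16a.png",cv2.resize(im[150:210,220:290],None,fx=9,fy=9,interpolation=cv2.INTER_CUBIC))
a=.095;R2=np.array([[np.cos(a),-np.sin(a)],[np.sin(a),np.cos(a)]])
pa=R2@[.058,.038]+[.557,.0297];print("pin a pred",pa,proj(c,[(*pa,.092),(*pa,.085),(*pa,.072)]))
```

```text
pin a pred [0.6111339  0.07303037] [[265.58704412 172.51679879]
 [267.21316515 171.65054309]
 [269.99934876 170.16696831]]
```

View pics/w16a.png

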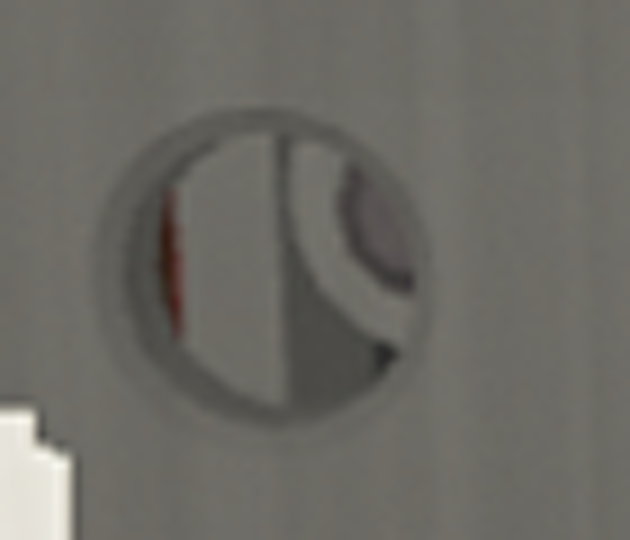

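Emit:
drive_tool(
  increments=[
    [1,0,0,-0.5,0,0,0],
    [1,0,0,-0.9,0,0,0],
    [1,0,0,-1.2,0,0,0],
    [1,0,0,-1.4,0,0,0],
    [1,0,0,-1.4,0,0,0],
    [1,0,0,-1.4,0,0,0],
  ],
)

```text
t: 35.9
tool_pos: [0.5562, 0.0294, 0.1463]
orientation: [-3.138, -0.147, 0.002]
force: [0.2, -0.7, -4.3]
opening: 0.0135
```

Run:
```python
from h import *
pose();c=grab("wrist","w17.png");s=grab("side","side17.png")
im=cv2.imread("pics/w17.png");cv2.imwrite("pics/w17a.png",cv2.resize(im[140:220,210:300],None,fx=7,fy=7,interpolation=cv2.INTER_CUBIC))
im=cv2.imread("pics/side17.png");cv2.imwrite("pics/side17a.png",cv2.resize(im[190:290,230:340],None,fx=5.5,fy=5.5,interpolation=cv2.INTER_CUBIC))
```

```text
t 35.9 tcp [0.5562 0.0294 0.1463] yaw(y) -1.4771 z [-0.001  0.    -1.   ] F [ 0.2 -0.7 -4.3] op 0.0135 q [-0.04  0.08  1.72 -0.    1.34  1.44]
```

View pics/w17a.png

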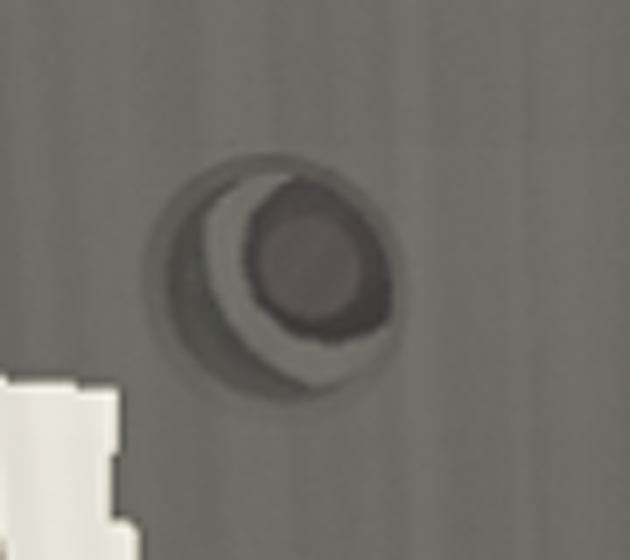

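View pics/side17a.png

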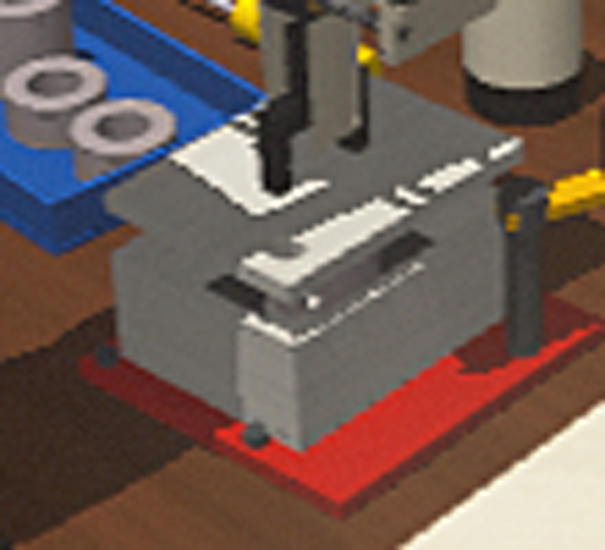

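Run:
```python
from h import *
pose();c=grab("wrist")
Tt=c["T"]@np.linalg.inv(c["mount"])
hb=(Tt@[.058,-.038,.0521,1])[:3];ht=(Tt@[.058,-.038,.0421,1])[:3]
print("hole bottom/top proj",proj(c,[hb,ht])," observed top",(210+275/7,140+282/7))
ptop=onz(c,[(210+275/7,140+282/7)],ht[2])[0]
tip=onz(c,[(210+308/7,140+262/7)],.092)[0]
print("hole obs",ptop,"hole pred",ht,"tip",tip,"diff tip-hole",tip-ptop)
```

```text
t 36.0 tcp [0.557  0.0294 0.1475] yaw(y) -1.4771 z [ 0.001  0.    -1.   ] F [ 0.6 -1.1 -4.5] op 0.0138 q [-0.04  0.08  1.72  0.    1.34  1.44]
hole bottom/top proj [[253.74051956 178.39729722]
 [250.10381201 180.34135503]]  observed top (249.28571428571428, 180.28571428571428)
hole obs [0.61118452 0.0730322  0.10540097] hole pred [0.61119395 0.07260973 0.10540097] tip [0.61134891 0.07311182 0.092     ] diff tip-hole [ 1.64392016e-04  7.96172756e-05 -1.34009730e-02]
```

Emit:
drive_tool(
  increments=[
    [1,0,0,-0.1,0,0,0],
    [1,0,0,-0.2,0,0,0],
    [1,0,0,-0.3,0,0,0],
    [1,0,0,-0.4,0,0,0],
    [1,0,0,-0.5,0,0,0],
    [1,0,0,-0.5,0,0,0],
    [1,0,0,-0.5,0,0,0],
  ],
)

```text
t: 36.63
tool_pos: [0.5564, 0.0294, 0.1343]
orientation: [-3.138, -0.147, 0.001]
force: [-0.2, 0.3, -4.8]
opening: 0.0134
```

Emit:
drive_tool(
  increments=[
    [1,0,0,-0.06,0,0,0],
    [1,0,0,-0.12,0,0,0],
    [1,0,0,-0.18,0,0,0],
    [1,0,0,-0.24,0,0,0],
    [1,0,0,-0.3,0,0,0],
    [1,0,0,-0.34,0,0,0],
    [1,0,0,-0.34,0,0,0],
    [1,0,0,-0.34,0,0,0],
  ],
)

```text
t: 37.3
tool_pos: [0.5566, 0.0294, 0.126]
orientation: [-3.138, -0.147, 0.0]
force: [0.8, -0.3, -4.8]
opening: 0.0132
```

Emit:
drive_tool(
  increments=[
    [1,0,0,-0.03,0,0,0],
    [1,0,0,-0.06,0,0,0],
    [1,0,0,-0.08,0,0,0],
    [1,0,0,-0.1,0,0,0],
    [1,0,0,-0.1,0,0,0],
    [1,0,0,-0.1,0,0,0],
  ],
)

```text
t: 37.8
tool_pos: [0.5567, 0.0295, 0.1241]
orientation: [-3.138, -0.147, -0.0]
force: [-4.9, 1.2, 1.6]
opening: 0.0136
```

Emit:
drive_tool(
  increments=[
    [1,0,0,-0.11,0,0,0],
    [0.8,0,0,-0.1,0,0,0],
    [0.6,0,0,-0.1,0,0,0],
    [0.5,0,0,-0.1,0,0,0],
    [0.5,0,0,-0.1,0,0,0],
    [0.5,0,0,-0.1,0,0,0],
    [0.5,0,0,1,0,0,0],
    [0.5,0,0,2,0,0,0],
    [0.5,0,0,3.5,0,0,0],
    [0.5,0,0,5,0,0,0],
    [0.5,0,0,5,0,0,0],
    [0.5,0,0,5,0,0,0],
  ],
)

```text
t: 38.8
tool_pos: [0.5586, 0.0293, 0.252]
orientation: [3.138, 0.147, 0.01]
force: [-0.1, 0.1, -0.6]
opening: 0.0464
```

Run:
```python
from h import *
pose();c=grab("wrist","w18.png");s=grab("side","side18.png")
import pickle;pickle.dump(c,open("w18.pkl","wb"))
im=cv2.imread("pics/side18.png");cv2.imwrite("pics/side18a.png",cv2.resize(im[190:290,230:370],None,fx=5.5,fy=5.5,interpolation=cv2.INTER_CUBIC))
```

```text
t 38.8 tcp [0.5586 0.0293 0.252 ] yaw(y) -1.477 z [ 0.006 -0.    -1.   ] F [-0.1  0.1 -0.6] op 0.0464 q [-0.04  0.01  1.6  -0.    1.53  1.44]
```

View pics/w18.png

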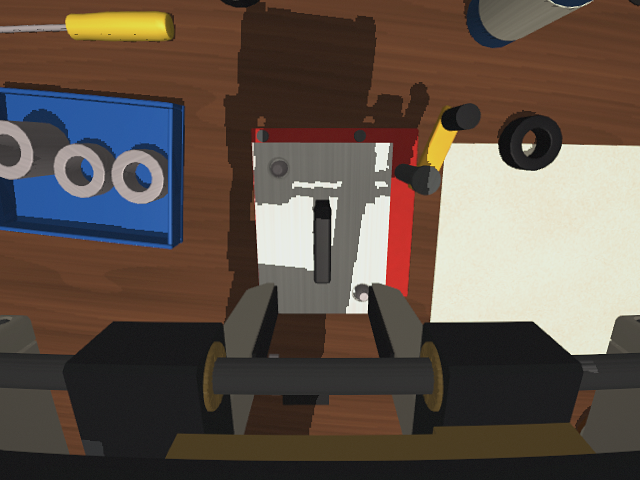

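View pics/side18a.png

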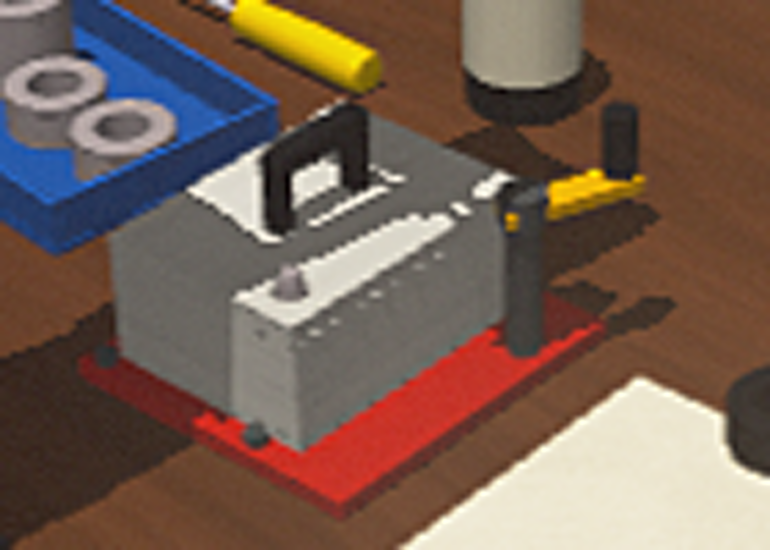

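Run:
```python
from h import *
import pickle
c=pickle.load(open("w18.pkl","rb"))
t=grab("top","top18.png");im=cv2.imread("pics/top18.png")
cv2.imwrite("pics/top18a.png",cv2.resize(im[110:260,190:370],None,fx=4,fy=4,interpolation=cv2.INTER_CUBIC))
im=cv2.imread("pics/w18.png");cv2.imwrite("pics/w18a.png",cv2.resize(im[90:210,380:500],None,fx=5,fy=5,interpolation=cv2.INTER_CUBIC))
a=.095;R2=np.array([[np.cos(a),-np.sin(a)],[np.sin(a),np.cos(a)]])
pv=R2@[.05,-.085]+[.557,.0297];kn=pv+R2@(np.array([np.cos(-np.pi/6),np.sin(-np.pi/6)])*.052)
print(pv,kn,"proj knob w",proj(c,[(*kn,.13)]),"top",proj(t,[(*kn,.13)]))
```

```text
[ 0.6148374  -0.05017387] [ 0.66213395 -0.0717849 ] proj knob w [[477.35269652 120.0643173 ]] top [[302.95242613 189.89394281]]
```

View pics/top18a.png

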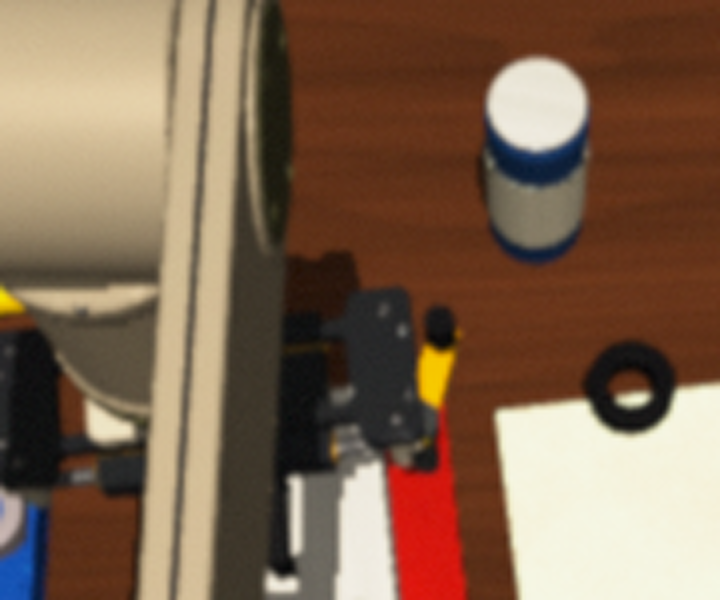

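View pics/w18a.png

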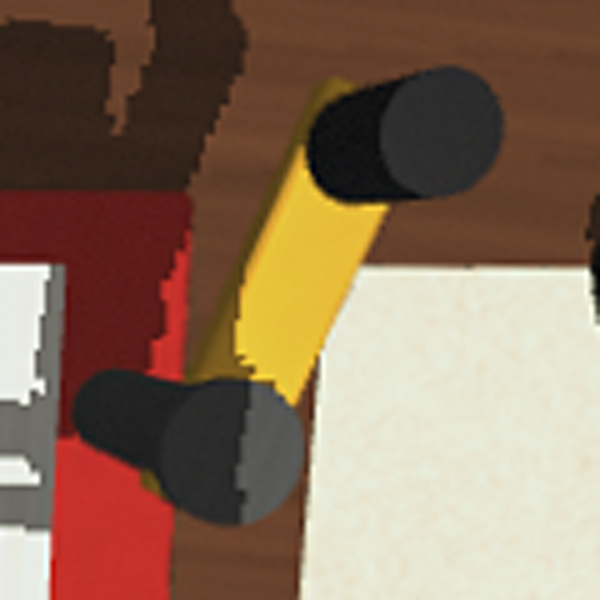

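Run:
```python
from h import *
import pickle
c=pickle.load(open("w18.pkl","rb"));t=grab("top")
k=onz(c,[(468.4,116.2)],.13)[0];print("knob w",k,"pivot w",onz(c,[(426.4,180.4)],.1))
print("knob top",onz(t,[(190+440/4,110+324/4)],.13))
pv=np.array([.6148,-.0502]);d=k[:2]-pv;print(np.linalg.norm(d),np.degrees(np.arctan2(d[1],d[0])))
print("can base",onz(t,[(190+537/4,110+228/4)],.0),"can top",onz(t,[(190+538/4,110+103/4)],.17))
t0=cv2.imread("pics/top0.png");print("bottle cap",onz(t,[(209,129)],.19))
```

```text
knob w [ 0.66402869 -0.06479052  0.13      ] pivot w [[ 0.61387153 -0.0511969   0.1       ]]
knob top [[ 0.65966387 -0.06503608  0.13      ]]
0.05134537509745651 -16.508896315852034
can base [[ 0.77162665 -0.12424211  0.        ]] can top [[ 0.77453155 -0.12375556  0.17      ]]
bottle cap [[0.78768973 0.13061839 0.19      ]]
```

Emit:
drive_tool(
  increments=[
    [0.5,1.1,-1,0,0,0,-0.1],
    [0.5,2.2,-2,0,0,0,-0.2],
    [0.5,3.3,-3,0,0,0,-0.3],
    [0.5,4.3,-3.78,0,0,0,-0.382],
    [0.5,4.3,-3.78,0,0,0,-0.382],
    [0.5,4.3,-3.78,-1,0,0,-0.382],
    [0.5,4.3,-3.78,-2,0,0,-0.382],
    [0.5,4.3,-3.78,-2.8,0,0,-0.382],
    [0.5,4.3,-3.78,-2.8,0,0,-0.382],
    [0.5,4.3,-3.78,-2.8,0,0,-0.382],
    [0.5,4.3,-3.78,-2.8,0,0,-0.382],
  ],
)

```text
t: 39.92
tool_pos: [0.6642, -0.0649, 0.1793]
orientation: [-3.109, 0.451, -0.0]
force: [0.2, -0.2, 0.4]
opening: 0.0463
```

Run:
```python
from h import *
pose();c=grab("wrist","w19.png")
print(proj(c,[(.6643,-.065,.13)]))
```

```text
t 39.92 tcp [ 0.6642 -0.0649  0.1793] yaw(y) -1.8586 z [ 0.  0. -1.] F [ 0.2 -0.2  0.4] op 0.0463 q [-0.17  0.34  1.36  0.    1.44  1.68]
[[323.39918401 279.62677547]]
```

View pics/w19.png

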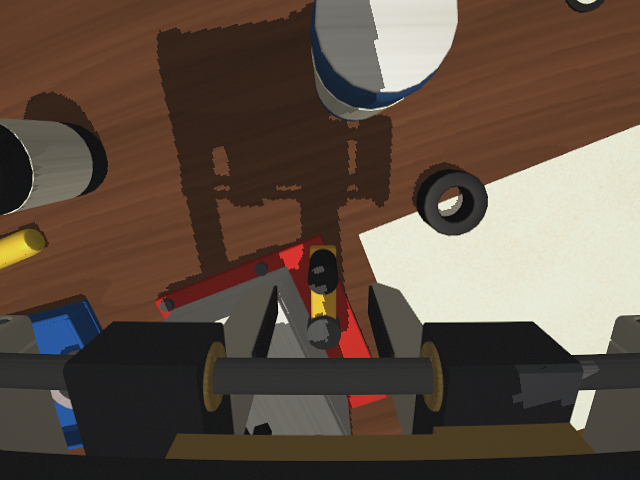

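Emit:
drive_tool(
  increments=[
    [0.5,0,0,-0.8,0,0,0],
    [0.5,0,0,-1.5,0,0,0],
    [0.5,0,0,-2,0,0,0],
    [0.5,0,0,-2,0,0,0],
    [0.5,0,0,-2,0,0,0],
    [1,0,0,-2,0,0,0],
    [1,0,0,-2,0,0,0],
    [1,0,0,-2,0,0,0],
    [1,0,0,-2,0,0,0],
    [1,0,0,-2,0,0,0],
    [1,0,0,-2,0,0,0],
    [1,0,0,-2,0,0,0],
  ],
  squeeze=8,
)

```text
t: 40.97
tool_pos: [0.6645, -0.0651, 0.1292]
orientation: [3.109, -0.451, 0.001]
force: [0.9, 0.2, 1.9]
opening: 0.0177
```

Run:
```python
from h import *
pose()
pv=np.array([.6147,-.0503]);s=robot.read_state();p=s["tool_pos"][:2];d=p-pv;r=np.hypot(*d);th0=np.arctan2(d[1],d[0]);print(r,np.degrees(th0))
end=np.radians(95.4);tot=end-th0;print("tot",tot)
th=np.linspace(0,tot,41)[1:]
r0=r
for i,x in enumerate(th):
    rr=r0+(.052-r0)*(i+1)/40
    q=pv+rr*np.array([np.cos(th0+x),np.sin(th0+x)])-p
    print([1,round(q[0]/.025,2),round(q[1]/.025,2),0,0,0,round(x,3)])
```

```text
t 40.97 tcp [ 0.6645 -0.0651  0.1292] yaw(y) -1.859 z [ 0.001 -0.    -1.   ] F [0.9 0.2 1.9] op 0.0177 q [-0.17  0.38  1.4   0.    1.35  1.68]
0.0519640657148573 -16.59267287973636
tot 1.9546408798603592
[1, np.float64(0.03), np.float64(0.1), 0, 0, 0, np.float64(0.049)]
[1, np.float64(0.05), np.float64(0.2), 0, 0, 0, np.float64(0.098)]
[1, np.float64(0.07), np.float64(0.3), 0, 0, 0, np.float64(0.147)]
[1, np.float64(0.08), np.float64(0.4), 0, 0, 0, np.float64(0.195)]
[1, np.float64(0.08), np.float64(0.5), 0, 0, 0, np.float64(0.244)]
[1, np.float64(0.09), np.float64(0.6), 0, 0, 0, np.float64(0.293)]
[1, np.float64(0.08), np.float64(0.7), 0, 0, 0, np.float64(0.342)]
[1, np.float64(0.08), np.float64(0.8), 0, 0, 0, np.float64(0.391)]
[1, np.float64(0.06), np.float64(0.9), 0, 0, 0, np.float64(0.44)]
[1, np.float64(0.05), np.float64(1.0), 0, 0, 0, np.float64(0.489)]
[1, np.float64(0.02), np.float64(1.1), 0, 0, 0, np.float64(0.538)]
[1, np.float64(-0.0), np.float64(1.2), 0, 0, 0, np.float64(0.586)]
[1, np.float64(-0.04), np.float64(1.3), 0, 0, 0, np.float64(0.635)]
[1, np.float64(-0.07), np
[... 1132 characters left out ...]
t64(1.466)]
[1, np.float64(-1.29), np.float64(2.55), 0, 0, 0, np.float64(1.515)]
[1, np.float64(-1.38), np.float64(2.58), 0, 0, 0, np.float64(1.564)]
[1, np.float64(-1.48), np.float64(2.61), 0, 0, 0, np.float64(1.613)]
[1, np.float64(-1.58), np.float64(2.63), 0, 0, 0, np.float64(1.661)]
[1, np.float64(-1.68), np.float64(2.65), 0, 0, 0, np.float64(1.71)]
[1, np.float64(-1.78), np.float64(2.66), 0, 0, 0, np.float64(1.759)]
[1, np.float64(-1.88), np.float64(2.67), 0, 0, 0, np.float64(1.808)]
[1, np.float64(-1.98), np.float64(2.67), 0, 0, 0, np.float64(1.857)]
[1, np.float64(-2.09), np.float64(2.67), 0, 0, 0, np.float64(1.906)]
[1, np.float64(-2.19), np.float64(2.66), 0, 0, 0, np.float64(1.955)]
```

Emit:
drive_tool(
  increments=[
    [1,0.03,0.1,0,0,0,0.049],
    [1,0.05,0.2,0,0,0,0.098],
    [1,0.07,0.3,0,0,0,0.147],
    [1,0.08,0.4,0,0,0,0.195],
    [1,0.08,0.5,0,0,0,0.244],
    [1,0.09,0.6,0,0,0,0.293],
    [1,0.08,0.7,0,0,0,0.342],
    [1,0.08,0.8,0,0,0,0.391],
    [1,0.06,0.9,0,0,0,0.44],
    [1,0.05,1.0,0,0,0,0.489],
    [1,0.02,1.1,0,0,0,0.538],
    [1,0,1.2,0,0,0,0.586],
    [1,-0.04,1.3,0,0,0,0.635],
    [1,-0.07,1.39,0,0,0,0.684],
    [1,-0.11,1.49,0,0,0,0.733],
    [1,-0.16,1.58,0,0,0,0.782],
    [1,-0.21,1.66,0,0,0,0.831],
    [1,-0.26,1.75,0,0,0,0.88],
    [1,-0.32,1.83,0,0,0,0.928],
    [1,-0.39,1.91,0,0,0,0.977],
  ],
)

```text
t: 42.63
tool_pos: [0.6546, -0.0177, 0.1292]
orientation: [2.955, 1.064, 0.0]
force: [-0.4, -0.8, 3.1]
opening: 0.0175
```

Run:
```python
from h import *
pose();c=grab("wrist","w20.png")
pv=np.array([.6147,-.0503]);s=robot.read_state();p=s["tool_pos"][:2];d=p-pv;print(np.hypot(*d),np.degrees(np.arctan2(d[1],d[0])))
```

```text
t 42.63 tcp [ 0.6546 -0.0177  0.1292] yaw(y) -0.8799 z [ 0.001 -0.001 -1.   ] F [-0.4 -0.8  3.1] op 0.0175 q [-0.1   0.35  1.44 -0.    1.35  0.78]
0.051523740526172875 39.76838755338415
```

View pics/w20.png

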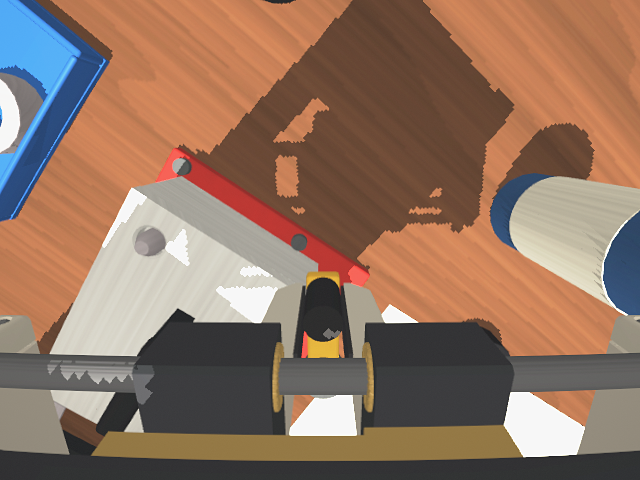

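Emit:
drive_tool(
  increments=[
    [1,-0.06,0.08,0,0,0,0.049],
    [1,-0.13,0.15,0,0,0,0.098],
    [1,-0.21,0.22,0,0,0,0.147],
    [1,-0.28,0.29,0,0,0,0.196],
    [1,-0.36,0.35,0,0,0,0.245],
    [1,-0.45,0.41,0,0,0,0.294],
    [1,-0.53,0.47,0,0,0,0.342],
    [1,-0.62,0.52,0,0,0,0.391],
    [1,-0.71,0.56,0,0,0,0.44],
    [1,-0.8,0.6,0,0,0,0.489],
    [1,-0.9,0.64,0,0,0,0.538],
    [1,-0.99,0.67,0,0,0,0.587],
    [1,-1.09,0.7,0,0,0,0.636],
    [1,-1.19,0.72,0,0,0,0.684],
    [1,-1.29,0.74,0,0,0,0.733],
    [1,-1.39,0.75,0,0,0,0.782],
    [1,-1.49,0.76,0,0,0,0.831],
    [1,-1.59,0.76,0,0,0,0.88],
    [1,-1.7,0.76,0,0,0,0.929],
    [1,-1.8,0.75,0,0,0,0.978],
  ],
)

```text
t: 44.35
tool_pos: [0.6098, 0.0007, 0.1292]
orientation: [2.11, 2.325, 0.0]
force: [-0.7, -2.5, 3.9]
opening: 0.0179
```

Emit:
drive_tool(
  increments=[
    [1,0,0,0,0,0,0],
    [1,0,0,0,0,0,0],
    [1,0,0,0,0,0,0],
  ],
)

```text
t: 44.6
tool_pos: [0.6098, 0.0008, 0.1292]
orientation: [2.115, 2.322, -0.0]
force: [-1.7, -3.7, 5.6]
opening: 0.0179
```

Run:
```python
from h import *
pose();c=grab("wrist","w21.png")
pv=np.array([.6147,-.0503]);s=robot.read_state();p=s["tool_pos"][:2];d=p-pv;print(np.hypot(*d),np.degrees(np.arctan2(d[1],d[0])))
```

```text
t 44.6 tcp [0.6098 0.0008 0.1292] yaw(y) 0.0934 z [ 0.001 -0.001 -1.   ] F [-1.7 -3.7  5.6] op 0.0179 q [-0.08  0.24  1.58 -0.    1.32 -0.18]
0.051355890068551284 95.51920959076972
```

View pics/w21.png

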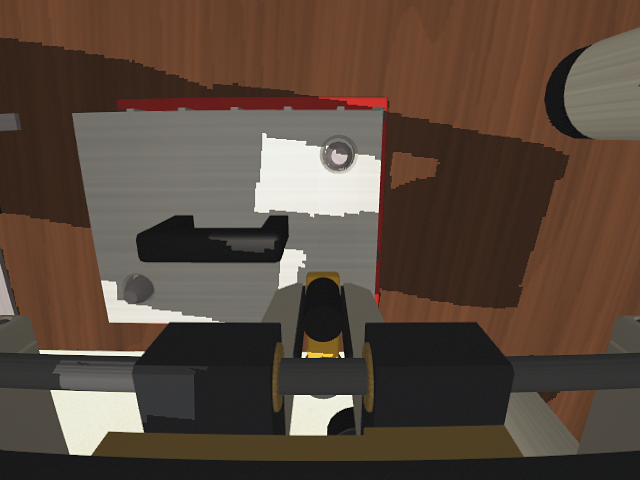

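Emit:
drive_tool(
  increments=[
    [0.65,0,0,0,0,0,0],
    [0.65,0,0,0,0,0,0],
    [0.65,0,0,0,0,0,0],
    [0.65,0,0,0,0,0,0],
    [0.65,0,0,0.8,0,0,0],
    [0.65,0,0,1.6,0,0,0],
    [0.65,0,0,3,0,0,0],
    [0.65,0,0,4.5,0,0,0],
    [0.65,0,-1.5,5,0,0,0],
    [0.65,-1,-3,5,0,0,0],
    [0.65,-2.5,-4.5,5,0,0,0],
    [0.65,-3,-6,5,0,0,0],
    [0.65,-3,-6,5,0,0,0],
    [0.65,-3,-6,5,0,0,0],
    [0.65,-3,-6,5,0,0,0],
  ],
)

```text
t: 45.9
tool_pos: [0.5345, -0.1487, 0.2536]
orientation: [-2.114, -2.323, -0.001]
force: [-1.1, 0.5, -0.7]
opening: 0.0329
```

Run:
```python
from h import *
pose();c=grab("wrist","w22.png");s=grab("side","side22.png");t=grab("top","top22.png")
import pickle;pickle.dump(c,open("w22.pkl","wb"))
im=cv2.imread("pics/side22.png");cv2.imwrite("pics/side22a.png",cv2.resize(im[150:310,190:390],None,fx=3.7,fy=3.7,interpolation=cv2.INTER_CUBIC))
```

```text
t 45.9 tcp [ 0.5345 -0.1487  0.2536] yaw(y) 0.094 z [ 0.     0.001 -1.   ] F [-1.1  0.5 -0.7] op 0.0329 q [-0.36  0.    1.6   0.    1.54 -0.46]
```

View pics/w22.png

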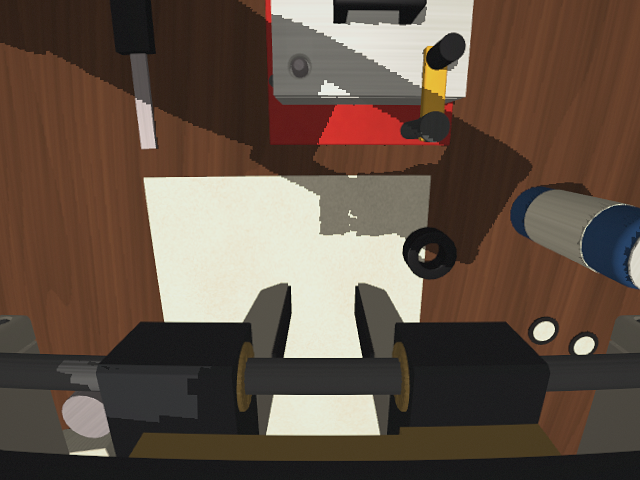

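View pics/side22a.png

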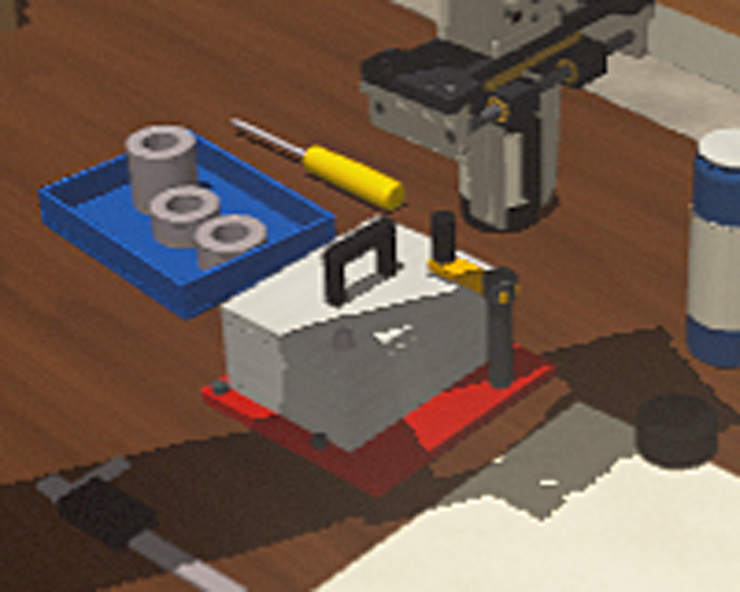

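View pics/top22.png

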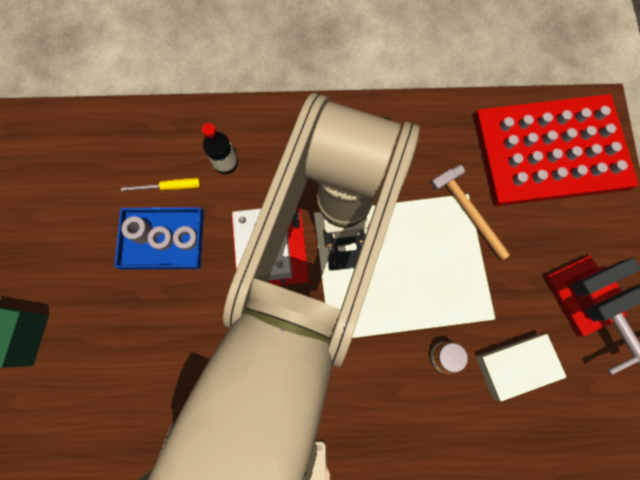

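Run:
```python
from h import *
import pickle
c=pickle.load(open("w22.pkl","rb"));k=onz(c,[(451.5,47.5)],.13)[0];d=k[:2]-[.6147,-.0503]
print(k,np.hypot(*d),"joint rad",np.arctan2(d[1],d[0])-.095+np.pi/6)
robot.close_job();pose()
```

```text
[0.60868989 0.00068081 0.13      ] 0.05133385529147869 joint rad 2.1167430530935065
the job is handed in; nothing more can be done
the job is handed in; nothing more can be done
```

The job is done and handed in at about 46 s of the 210 s allowed.

**What I did**
- I fitted the 40 mm sleeve over the shaft.
- Three spares were present, one tall and two short, and all three are in the blue tray.
- I lowered the cover over both dowels. It showed no contact force until it reached the expected flush height, where the wrist force changed from −4.8 N (the cover's weight) to +1.6 N.
- Only after that did I pinch the clamp knob, swing the arm across the cover, and back the robot away.

**Last checks**
- The side and wrist pictures show the cover flush on the rim with the dowels standing through it, and the clamp across it.
- The knob's position puts the clamp at about 2.12 rad, against the target of 2.09.
- The black ring and the other things on the bench look unmoved in the last pictures. In the last top view the arm hid the spray can and the ring; the side and wrist views show both.

**What disagreed**
- At the start the top camera read the sleeve positions 2–6 mm off the wrist camera, and its triangulated heights were poor. I used the wrist camera for positions. I identified the right sleeve from the side view, where its proportions matched 40 mm.
- The tall sleeve sat about 2 cm aside from where I first set it in the tray, but it is still standing inside.
- The parked clamp measured about 0.14 rad instead of 0, so I started the swing from its measured position.

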